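# Lift a dried tile out of its bay with a lifter and seat it on the sample stage

### The job

The white porcelain tile has dried in its narrow steel bay, where fingers cannot get at it: take the lifter, slide its blade under the tile through the bay's open mouth, lift the tile out and set it down on the two rails of the rail stand, drawing the blade out from between them. Lay the lifter back down on the bench, standing on its blade and foot clear of bay, stand and stage, then take the tile by its sides with the fingers and lay it flat in the recess of the grey sample stage, inside the four corner stops. Set the tile down gently, never drop it, and leave the blue bottle cap, the black fitting and the small bottle where they are.

Things in the scene. Friction and masses are not known exactly. Their poses are not given: they have to be found in the camera images.
- tile_center (a point): centre (half-way up) of the loose white porcelain tile, 72 (x) x 64 (y) x 12 mm, about 0.13 kg; x along the 72 mm side, z up. Both ends in x are bevelled underneath (18 mm long, 4 mm high), so a thin blade wedges under; the two sides in y are upright and can be gripped, 64 mm apart. It starts on the bay's floor, its x along the bay's x.
- lifter_grip (a point): grip point of the loose lifter (spatula, 0.28 kg): centre of its level black handle bar, 58 mm over the blade's underside; x points to the blade, z up. The bar is 18 mm wide (y), 26 mm high, from 87 mm behind to 31 mm ahead of this point; grasp it from above across its width. A foot 34 mm wide, 85 mm behind, reaches down to the blade's level, so the tool stands on blade and foot.
- lifter_tip (a point): middle of the front edge of the lifter's steel blade, on its underside, 132 mm ahead of and 58 mm below the grip point; axes as the lifter's. The blade runs back 86 mm from here to the neck, 32 mm wide and 1.8 mm thick, thinned to 0.5 mm over the last 12 mm.
- drying_bay: fixed steel bay, floor 3 mm thick; origin on the bench below the middle of the tile's place, x pointing inward from the open mouth, z up. Back wall's inner face at x = 38 mm; side walls' inner faces at y = -36 and 36 mm, from x = -38 mm to the back, 21 mm high over the bench. The floor runs on in front as a bare apron to x = -92 mm, then a ramp to -102 mm; 82 mm wide.
- rail_stand: fixed aluminium stand with two upright rails along its x; origin on the bench below the middle, z up. Rails 68 mm long, 6 mm thick, 46 mm free between them, 58 mm over both, tops 36 mm above the bench; base 80 x 82 x 5 mm. The tile lies across both rails, its x along them, its sides standing out 3 mm; the blade passes between the rails, open at both ends.
- sample_stage: fixed grey stage; origin on the bench below the middle, z up. Deck 30 mm above the bench, 89 mm long (x), 84 mm wide at both ends but 54 mm in its middle 49 mm, where fingers pass beside the tile. Stops 6 mm high at ends and corners enclose a recess 78 (x) x 70 (y) mm, 3 mm larger than the tile all round. The tile lies with its x along the stage's x, either way round.
- bottle_cap: loose blue bottle cap, 51 mm across, 27 mm high, bystander; origin under its middle
- hose_fitting: loose black hose fitting lying down, 57 mm long, 22 mm high, bystander; origin under its middle
- small_bottle: loose small glass bottle with a blue cap, 56 mm across, 99 mm high, bystander; origin under its middle. (Tall fixed equipment to keep clear of: the balance at the back left, its base's front face at x = 0.53 m for y = 0.125 to 0.335 m, 337 mm high; the mixer at the back right, from x = 0.63 m, y = -0.46 to -0.34 m, 180 mm high.)
Mind the look-alikes: they are no part of the job. Leave any green look-alike of the rail_stand alone.

How it is judged:
On the way, in this order (a step that is already met when the one before it is completed fails the run):
1. the tile is lifted clear of the bay on the lifter's blade, untouched by the fingers (z of tile_center in the frame of drying_bay above 0.035 m and contact force between tile and lifter above 0.3 N and contact force between tile and the fingers below 0.1 N), for 0.2 s.
2. the tile rests level on both rails of the stand and the lifter no longer touches it (horizontal distance between tile_center and rail_stand below 0.022 m and z of tile_center in the frame of rail_stand between 0.039 and 0.045 m and contact force between tile and rail_stand above 0.3 N and contact force between tile and lifter below 0.05 N and contact force between tile and the fingers below 0.1 N), for 0.2 s.
3. the lifter is laid back on the bench on its blade and foot and let go, the tile still on the rails (height (world z) of lifter_grip below 0.062 m and angle between lifter_grip's own z axis and vertical below 0.08 rad and linear speed of lifter below 0.03 m/s and contact force between lifter and the fingers below 0.1 N and z of tile_center in the frame of rail_stand above 0.039 m and horizontal distance between tile_center and rail_stand below 0.022 m), for 0.2 s.
4. the tile is held by the fingers above the rails or the stage (contact force between tile and the fingers above 1 N and contact force between tile and rail_stand below 0.05 N and height (world z) of tile_center above 0.05 m), for 0.1 s.
At the end, for the whole second after the job is handed in: The tile lies flat and at rest in the stage's recess (centre within 5.5 mm of its middle in x and y, tilt under 0.05 rad, x axes within 0.2 rad), and the lifter stands at rest on the bench (grip point under 62 mm high, tilt under 0.08 rad), not touching bay, stand or stage (x of tile_center in the frame of sample_stage between -0.0055 and 0.0055 m and y of tile_center in the frame of sample_stage between -0.0055 and 0.0055 m and z of tile_center in the frame of sample_stage between 0.034 and 0.0385 m and angle between tile_center's own z axis and vertical below 0.05 rad and angle between the x axis of tile_center and the x axis of sample_stage, either way round below 0.2 rad and linear speed of each of tile, lifter below 0.02 m/s and height (world z) of lifter_grip below 0.062 m and angle between lifter_grip's own z axis and vertical below 0.08 rad and contact force between lifter and sample_stage below 0.05 N and contact force between lifter and rail_stand below 0.05 N and contact force between lifter and drying_bay below 0.05 N).
It fails at once if the tile is dropped (moves faster than 0.9 m/s) (linear speed of tile above 0.9 m/s).
It fails at once if a bystander (bottle cap, hose fitting, small bottle) is moved by more than 25 mm (distance of any of bottle_cap, hose_fitting, small_bottle from where it was at the start of the episode above 0.025 m).
It also fails if it takes over 72 s, if anything falls off the work surface, if the arm or the gripper's body presses on something with over 40 N, if the wrist force passes 120 N, or if a joint passes its speed limit or range.

### The arm

A 7-joint arm with a two-finger parallel gripper is mounted at the origin on a cart in front of the work surface, level with it; the furniture and walls round the work are solid. World frame = base frame: x ahead of the robot, y to its left, z up, the work surface at z = 0. Lengths are in m, angles in rad, forces in N, time in s.
With the tool pointing down it reaches from about 0.4 to 0.85 m from the base axis. Payload 4.5 kg.
Tool frame: the origin (TCP) lies at the very end of the fingers, on their centre line; the grasp point (between the pads) lies 19 mm behind it (tcp_to_grasp is the z of the grasp point in the tool frame, in m); z points along the fingers, y is the line along which they close (so a half turn about z gives the same grasp; the last joint's range is limited). The gripper opens to 88 mm and grips with 3 to 60 N. Pads are 18 mm wide; open, the fingers measure 123 mm over their backs; the gripper's body (75 mm by 187 mm) begins 45 mm behind the grasp point.
Start: joints at [1.328, 0.689, -0.195, 1.565, 0.157, 0.902, -0.215], TCP at [0.171, -0.601, 0.239] pointing down, gripper open.
Joint ranges: [-3.01, 3.01], [-0.46, 2.08], [-1.47, 1.51], [0.13, 2.56], [-1, 4.14], [0.04, 2.09], [-2.66, 2.66]. Speed limits (rad/s): [2.57, 2.57, 3.14, 3.14, 3.14, 3.14, 3.14].

### API

Orientations are given as a unit quaternion [x, y, z, w].
In Python, from plant import * gives the robot as it stands. The module is installed in compiled form; this text tells all that it offers.
- The arm moves only by the shell command python3 -m jog 'ROWS' [OPENING] [FORCE]. ROWS is JSON, a list that holds one entry, the list of rows, each a list of 6 numbers: the shift along the tool's x, y, z in m, then the turn, a rotation vector about the tool's x, y, z in rad. In form: [[[dx, dy, dz, ax, ay, az], ...]]. A call has 1 to 12 rows; each row shifts and turns the commanded pose from where the row before left it, along the tool's axes as they then stand; what a row does not reach is not made up. A row lasts 1/8 s, in which the tool goes at most 62.5 mm and 10.7 degrees, less where a joint would pass 70% of its speed; a pose out of reach is approached as far as the arm can. A call with a gripper value outside its range is refused whole. OPENING is the finger opening in m, from 0 to 0.0881, set as the call begins (- or left out, the last holds). The fingers move at their own pace and stop on an object; FORCE is the grip in N (left out, the last holds). Time passes only in rows, so rows that do not move let the fingers close. It gives the time, the measured TCP pose, the force, the opening and the grip force at its end, in the units of the state.
- get_state(): the state, without advancing time (a new reading comes with each control period).
- snapshot(name): name is "scene" or "top"; returns a dict with "frame" (400x640x3 uint8, red, green, blue), "mtx" (3x3 intrinsics, pixels), "xyz" and "orientation" of the camera in the world. Camera axes: x right, y down, z forward; pixel columns grow to the right and rows downward; lengths in m; the calibration is good to about 2 mm. A picture is of the moment at which its call begins. There is no depth.
- finish_job(): hands the job in; it is judged then, once.
The state is a dict: "clock": time; "q": joint angles; "qd": joint speeds; "joint_torque": joint torques, N m; "tool_pos": TCP position; "eef_rot": TCP orientation; "contact_force": force on the tool from outside, world axes, zero at the start; "moment": the same for the moment, N m; "opening": opening from 0.0 (shut) to 1.0 (fully open); "finger_force": force on a finger pad.
Only numpy, scipy, OpenCV 4.12 (cv2) and the standard library are available. Lean on these libraries where they do the work, as an engineer would, in place of code of your own. Each camera call takes 0.05 s, during which the arm holds its last target. There are 200 camera calls.

## Working session

There is one attempt and no reset: what is moved stays moved. The work goes in short steps, Python scripts to look and compute and a shell command to move; the robot and the scene stay as the last step left them, time stands still between calls to the robot, and variables do not carry over. Pictures are saved under pics/ and viewed, at most 10 in all, crops included, and the job is handed in when it is done.

```bash
mkdir -p pics; cat > h.py <<'E'
from plant import *
import numpy as np, cv2
from scipy.spatial.transform import Rotation as R
def snap(n):
    s=snapshot(n); s['R']=R.from_quat(s['orientation']).as_matrix() if len(np.shape(s['orientation']))==1 else np.array(s['orientation']); return s
def ray(s,uv,z):
    uv=np.atleast_2d(np.array(uv,float)); d=np.c_[uv,np.ones(len(uv))]@np.linalg.inv(s['mtx']).T@s['R'].T
    o=np.array(s['xyz']); return o+d*((z-o[2])/d[:,2])[:,None]
def proj(s,P):
    P=np.atleast_2d(P); c=(P-np.array(s['xyz']))@s['R']; c=c@np.array(s['mtx']).T; return c[:,:2]/c[:,2:]
E
python3 - <<'E'
from h import *
for n in("top","scene"):
    s=snap(n); f=cv2.cvtColor(s['frame'],cv2.COLOR_RGB2BGR); cv2.imwrite(f'pics/{n}0.png',f); print(n,s['mtx'],s['xyz'],s['R'].round(3))
    np.save(f'{n}0.npy',s,allow_pickle=True)
st=get_state(); print(st)
E
```

```text
top [[490.11359749   0.         325.78715577]
 [  0.         490.11359749 195.57833887]
 [  0.           0.           1.        ]] [0.30196478 0.04655237 1.57936844] [[ 0.006 -0.994  0.106]
 [-1.    -0.008 -0.019]
 [ 0.02  -0.106 -0.994]]
scene [[490.92439405   0.         309.16213542]
 [  0.         490.92439405 203.82864374]
 [  0.           0.           1.        ]] [-0.31555857  0.63591317  1.26600959] [[-0.616 -0.616  0.491]
 [-0.787  0.478 -0.39 ]
 [ 0.006 -0.627 -0.779]]
{'clock': 0.1, 'q': array([ 1.3277895 ,  0.68986906, -0.19453357,  1.56624059,  0.15728941,
        0.9024974 , -0.21507882]), 'qd': array([ 0.00023205, -0.00182524,  0.00059659, -0.00285021,  0.00049725,
       -0.00102061, -0.00119531]), 'joint_torque': array([-3.18475562e-03, -5.28499067e+01, -1.27181087e+00, -1.53837544e+01,
       -5.26101084e-02,  1.97081223e-03,  5.31824185e-05]), 'tool_pos': array([ 0.17061602, -0.60067217,  0.2380098 ]), 'eef_rot': array([ 9.90430204e-01,  1.38012143e-01, -1.63787452e-04, -7.95356328e-04]), 'contact_force': array([ 0.00543192,  0.00491999, -0.44571307]), 'moment': array([-0.01038408,  0.00809523,  0.01352862]), 'finger_force': 0.0, 'opening': 0.9959145416810523}
```

View pics/top0.png

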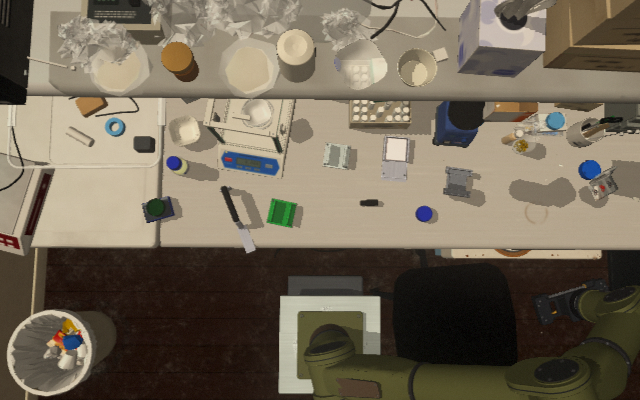

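View pics/scene0.png

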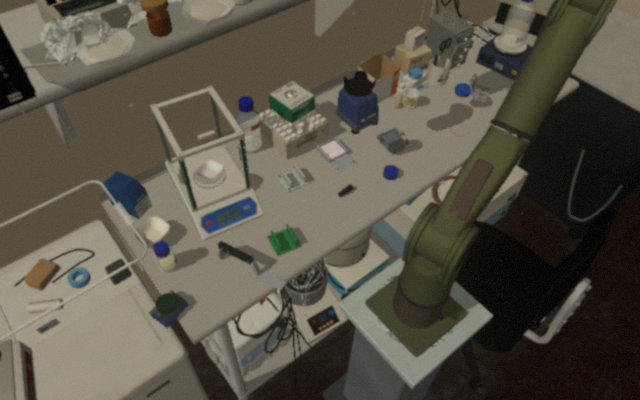

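Top view: the lifter's handle is at (232,205) with the blade tip near (249,250). The green look-alike is at (282,212), the rail stand at (337,155) and the bay with tile at (396,158). The stage is at (458,183), the cap at (424,214), the fitting at (369,203) and the small bottle at (176,165). I'll enlarge these regions for the edges.

```bash
python3 - <<'E'
from h import *
f=cv2.imread('pics/top0.png')
a=cv2.resize(f[125:215,315:480],None,fx=4.8,fy=4.8,interpolation=cv2.INTER_CUBIC)
cv2.imwrite('pics/cropA.png',a)
s=np.load('top0.npy',allow_pickle=True).item()
hsv=cv2.cvtColor(f,cv2.COLOR_BGR2HSV)
# lifter handle: dark in region; blade: bright/ bluish low sat
sub=np.zeros(f.shape[:2],np.uint8); sub[178:226,212:250]=1
g=cv2.cvtColor(f,cv2.COLOR_BGR2GRAY)
m=((g<70)&(sub>0)).astype(np.uint8)
c=max(cv2.findContours(m,0,1)[0],key=cv2.contourArea); r=cv2.minAreaRect(c); print('handle',r, ray(s,cv2.boxPoints(r),.071).round(3).tolist())
b=cv2.resize(f[175:260,205:310],None,fx=7,fy=7,interpolation=cv2.INTER_CUBIC); cv2.imwrite('pics/cropB.png',b)
for nm,uv,z in [('stand',(337,155),.036),('bay',(396,150),.015),('stage',(458,183),.03),('cap',(424,214),.02),('fit',(369,203),.02),('tip',(249,250),0),('green',(282,212),.03)]: print(nm,ray(s,uv,z).round(3))
E
```

```text
handle ((230.5, 203.5), (37.31487274169922, 8.854375839233398), 71.56504821777344) [[0.486, 0.343, 0.071], [0.495, 0.318, 0.071], [0.386, 0.279, 0.071], [0.377, 0.304, 0.071]]
stand [[ 0.597 -0.018  0.036]]
bay [[ 0.62  -0.211  0.015]]
stage [[ 0.511 -0.407  0.03 ]]
cap [[ 0.411 -0.298  0.02 ]]
fit [[ 0.445 -0.122  0.02 ]]
tip [[0.294 0.26  0.   ]]
green [[0.414 0.155 0.03 ]]
```

View pics/cropA.png

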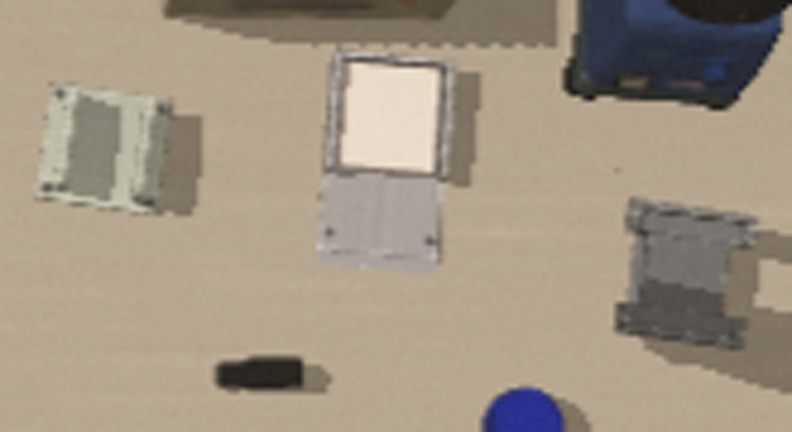

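View pics/cropB.png

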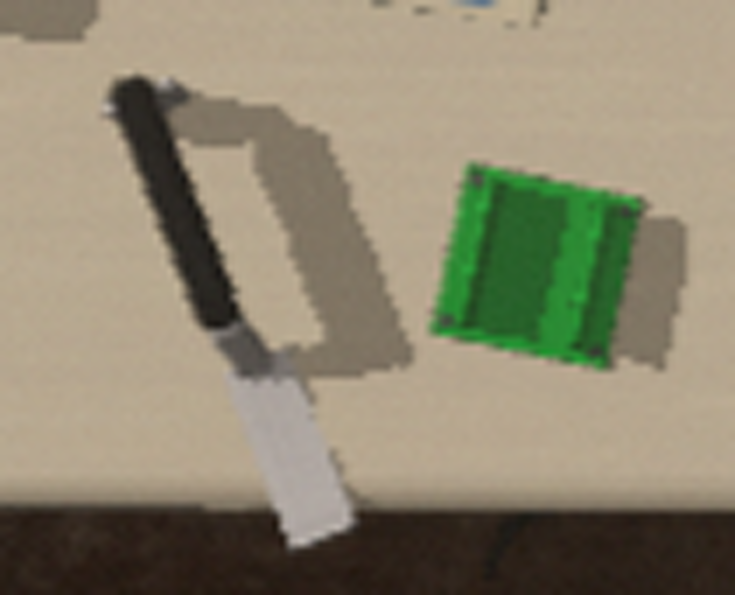

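Crops: the tile (cream) lies in the bay, spanning about (341,62)-(442,172) of crop A, with the mouth toward the robot. The stand's rails and the stage's long side run nearly along world x, tilted by a few degrees. The lifter's handle end is at crop B (130,85) and its blade tip at (322,535), over the bench's front edge.

```bash
python3 - <<'E'
from h import *
s=np.load('top0.npy',allow_pickle=True).item()
f=s['frame'].astype(np.float32)
K=6
def up(x0,y0,x1,y1):
    return cv2.resize(f[y0:y1,x0:x1],None,fx=K,fy=K,interpolation=cv2.INTER_CUBIC)
def toimg(p,x0,y0): return (np.array(p)+.5)/K-.5+np.array([x0,y0])
def seg(nm,box,fn,zs,flip=None):
    u=up(*box); r,g,b=u[...,0],u[...,1],u[...,2]; m=fn(r,g,b).astype(np.uint8)
    c=max(cv2.findContours(m,0,1)[0],key=cv2.contourArea); h=cv2.convexHull(c)
    q=cv2.boxPoints(cv2.minAreaRect(c)); 
    for z in zs:
        w=ray(s,toimg(q,*box[:2]),z)[:,:2]; e=np.roll(w,-1,0)-w
        print(nm,z,'ctr',w.mean(0).round(4),'len',np.linalg.norm(e,axis=1).round(4)[:2],'ang',np.degrees(np.arctan2(e[:,1],e[:,0])).round(1)[:2], 'area',cv2.contourArea(c))
    print(w.round(4).tolist()); cv2.imwrite(f'pics/m_{nm}.png',m*255)
    return c
chroma=lambda r,g,b:(r-b)/(r+1)
for p in [(396,155),(396,175),(350,150),(337,155),(325,150),(458,175),(455,190),(440,150),(465,215),(480,195)]: print(p,f[p[1],p[0]])
seg('tile',(375,130,420,185),lambda r,g,b:(r>205),[.015])
seg('bay',(375,130,425,185),lambda r,g,b:(chroma(r,g,b)<.15)|(r>205),[.003,.021])
seg('stand',(318,135,364,175),lambda r,g,b:chroma(r,g,b)<.17,[.005,.036])
seg('stage',(438,160,482,203),lambda r,g,b:chroma(r,g,b)<.15,[0,.03,.036])
seg('handle',(212,178,250,226),lambda r,g,b:(r<75),[.071])
seg('blade',(232,218,262,262),lambda r,g,b:(r>120)&(chroma(r,g,b)<.15),[.001])
for nm,b in [('cap',(410,200,440,230)),('bot',(160,150,192,182))]: seg(nm,b,lambda r,g,b:(b>r+40),[.027,.099])
E
python3 -c "
import cv2,numpy as np
L=[cv2.copyMakeBorder(cv2.imread(f'pics/m_{n}.png'),0,340-cv2.imread(f'pics/m_{n}.png').shape[0],0,6,cv2.BORDER_CONSTANT,value=(90,0,0)) for n in 'tile bay stand stage handle blade'.split()]
L=[cv2.resize(i,None,fx=.5,fy=.5) for i in L]
cv2.imwrite('pics/masks.png',np.hstack(L))"
```

```text
(396, 155) [232. 220. 202.]
(396, 175) [173. 163. 157.]
(350, 150) [129. 120. 104.]
(337, 155) [136. 132. 117.]
(325, 150) [186. 181. 160.]
(458, 175) [118. 112. 108.]
(455, 190) [86. 85. 81.]
(440, 150) [181. 165. 142.]
(465, 215) [180. 165. 141.]
(480, 195) [127. 115.  99.]
tile 0.015 ctr [ 0.623  -0.2104] len [0.0703 0.0622] ang [ -4.7 -93.9] area 13675.0
[[0.5901, -0.1765], [0.6601, -0.1823], [0.6559, -0.2444], [0.5858, -0.2383]]
bay 0.003 ctr [ 0.5944 -0.2101] len [0.1499 0.087 ] ang [ -5.4 -94.6] area 40585.5
bay 0.021 ctr [ 0.5911 -0.2072] len [0.1482 0.086 ] ang [ -5.4 -94.6] area 40585.5
[[0.5208, -0.1575], [0.6683, -0.1714], [0.6615, -0.2572], [0.5139, -0.2424]]
stand 0.005 ctr [ 0.6016 -0.0166] len [0.0819 0.0841] ang [ -7.2 -97.2] area 21671.0
stand 0.036 ctr [ 0.5957 -0.0154] len [0.0803 0.0825] ang [ -7.2 -97.2] area 21671.0
[[0.561, 0.0304], [0.6407, 0.0204], [0.6303, -0.0614], [0.5507, -0.051]]
stage 0 ctr [ 0.52   -0.4143] len [0.0943 0.0883] ang [ -7.3 -95.8] area 22099.0
stage 0.03 ctr [ 0.5159 -0.4056] len [0.0925 0.0866] ang [ -7.3 -95.8] area 22099.0
stage 0.036
[... 244 characters left out ...]
 0.3439], [0.4955, 0.3136], [0.3828, 0.2829], [0.3751, 0.3131]]
blade 0.001 ctr [0.3299 0.2713] len [0.034  0.0884] ang [ -67.2 -156.6] area 8919.0
[[0.3638, 0.3046], [0.377, 0.2732], [0.2959, 0.2381], [0.2828, 0.2694]]
cap 0.027 ctr [ 0.4135 -0.296 ] len [0.05   0.0492] ang [ -45.2 -135.2] area 6779.0
cap 0.099 ctr [ 0.4083 -0.2801] len [0.0476 0.0469] ang [ -45.2 -135.2] area 6779.0
[[0.4081, -0.2467], [0.4417, -0.2805], [0.4084, -0.3136], [0.375, -0.2797]]
bot 0.027 ctr [0.5709 0.506 ] len [0.0409 0.0414] ang [ -43.  -134.2] area 4679.5
bot 0.099 ctr [0.5585 0.4847] len [0.039  0.0395] ang [ -43.  -134.2] area 4679.5
[[0.5579, 0.5121], [0.5865, 0.4855], [0.5589, 0.4572], [0.5305, 0.4838]]
```

View pics/masks.png

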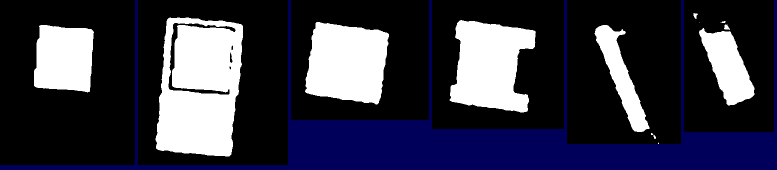

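Masks: the tile, bay (with apron), stand base, stage (I-shape), handle and blade all segment cleanly. Their sizes match the nominal ones within about 2 mm. Next I'll fit the lifter's axis and the bay's lateral line, and plan the approach.

```bash
cat >> h.py <<'E'
def P(x,y,z,yawdeg,pitch=0):  # tool-down pose; pitch>0 = tool x axis rises
    return np.array([x,y,z]), R.from_euler('z',yawdeg,degrees=True)*R.from_euler('y',-pitch,degrees=True)*R.from_rotvec([np.pi,0,0])
def cur():
    s=get_state(); return np.array(s['tool_pos']),R.from_quat(s['eef_rot'])
def yawof(r): x=r.as_matrix()[:,0]; return np.degrees(np.arctan2(x[1],x[0]))
def plan(a,wps,step=.05,ang=.16,turn=0):
    """rows from pose a through waypoints (x,y,z,yaw unwrapped); prints rows"""
    out=[];  y=yawof(a[1]); p,r=a
    c=[*p,y]
    for w in wps:
        w=np.array(w,float); n=int(np.ceil(max(np.linalg.norm(w[:3]-c[:3])/step, abs(np.radians(w[3]-c[3]))/ang,1)))
        for k in range(1,n+1):
            t=np.array(c)+(w-np.array(c))*k/n; q,rr=P(*t)
            d=r.inv().apply(q-p).round(4); v=(r.inv()*rr).as_rotvec().round(3)
            out.append([*d.tolist(),*v.tolist()])
            p=p+r.apply(d); r=r*R.from_rotvec(v)
        c=w
    print(len(out)); [print(str(o).replace(' ','')+',') for o in out]
def lineang(pts):
    vx,vy,x,y=cv2.fitLine(np.array(pts,np.float32),cv2.DIST_HUBER,0,.01,.01).ravel(); return np.degrees(np.arctan2(vy,vx)),(x,y)
E
cat > m1.py <<'E'
from h import *
s=np.load('top0.npy',allow_pickle=True).item()
K=6
def mid(nm,x0,y0,r0,r1,z,parts):
    m=cv2.imread(f'pics/m_{nm}.png',0)>0; o=[[],[],[]]
    for r in range(int(r0*K),int(r1*K)):
        xs=np.where(m[r])[0]
        if len(xs):
            for i,c in enumerate([xs.mean(),xs.min(),xs.max()]): o[i].append(((c+.5)/K-.5+x0,(r+.5)/K-.5+y0))
    for i,l in enumerate(('mid','L','R')):
        w=ray(s,o[i],z)[:,:2]; a,c=lineang(w); print(nm,l,z,round(a,2),np.round(c,4))
mid('handle',212,178,14,40,.071,0)
mid('blade',232,218,10,24,.001,0)
mid('bay',375,130,28,48,.003,0)
mid('tile',375,130,10,28,.015,0)
mid('stand',318,135,9,30,.005,0)
E
python3 m1.py
python3 - <<'E'
from h import *
plan(cur(),[(.5,-.35,.26,75),(.5,0,.26,130),(.415,.305,.2,202)])
E
```

```text
handle mid 0.071 22.68 [0.426  0.3092]
handle L 0.071 23.01 [0.4327 0.3211]
handle R 0.071 22.62 [0.436  0.3044]
blade mid 0.001 22.74 [0.3412 0.2758]
blade L 0.001 21.71 [0.3445 0.2943]
blade R 0.001 23.48 [0.3435 0.2595]
bay mid 0.003 -6.84 [ 0.5687 -0.2068]
bay L 0.003 -5.68 [ 0.5636 -0.165 ]
bay R 0.003 -7.93 [ 0.5702 -0.2482]
tile mid 0.015 -5.25 [ 0.6294 -0.2111]
tile L 0.015 -6.68 [ 0.6303 -0.1816]
tile R 0.015 -4.24 [ 0.6276 -0.2411]
stand mid 0.005 -7.21 [ 0.6137 -0.0183]
stand L 0.005 -7.68 [0.606  0.0236]
stand R 0.005 -7.2 [ 0.6171 -0.06  ]
24
[0.0428,-0.0168,-0.0024,-0.002,0.0,-0.115],
[0.0445,-0.0117,-0.0025,0.0,0.0,-0.114],
[0.0455,-0.0067,-0.0024,0.0,0.0,-0.115],
[0.046,-0.0013,-0.0025,0.0,0.0,-0.115],
[0.0458,0.0039,-0.0024,0.0,0.0,-0.114],
[0.0451,0.0091,-0.0025,0.0,0.0,-0.115],
[0.0437,0.0142,-0.0024,0.0,0.0,-0.115],
[0.0418,0.0192,-0.0025,0.0,0.0,-0.114],
[0.0394,0.0237,-0.0024,0.0,0.0,-0.115],
[0.0483,-0.0129,-0.0,0.0,0.0,-0.137],
[0.0496,-0.0062,-0.0001,0.0,0.0,-0.137],
[0.05,0.0006,0.0,0.0,0.0,-0.137],
[0.0494,0.0074,0.0,0.0,0.0,-0.138],
[0.048,0.0142,-0.0,-0.0,0.0,-0.137],
[0.0456,0.0205,-0.0,-0.0,0.0,-0.137],
[0.0423,0.0266,-0.0,-0.0,0.0,-0.137],
[0.036,0.0164,0.0074,-0.0,0.0,-0.157],
[0.0331,0.0218,0.0075,-0.0,0.0,-0.157],
[0.0292,0.0267,0.0075,-0.0,0.0,-0.157],
[0.0247,0.0309,0.0075,-0.0,0.0,-0.157],
[0.0195,0.0345,0.0075,-0.0,0.0,-0.157],
[0.0139,0.037,0.0075,-0.0,0.0,-0.157],
[0.008,0.0388,0.0075,-0.0,0.0,-0.158],
[0.0018,0.0395,0.0074,-0.0,-0.0,-0.157],
```

```bash
python3 -m jog '[[[0.043,-0.017,-0.002,0,0,-0.115],[0.045,-0.012,-0.002,0,0,-0.115],[0.0455,-0.007,-0.003,0,0,-0.115],[0.046,-0.001,-0.002,0,0,-0.115],[0.046,0.004,-0.002,0,0,-0.115],[0.045,0.009,-0.003,0,0,-0.115],[0.044,0.014,-0.002,0,0,-0.115],[0.042,0.019,-0.003,0,0,-0.115],[0.039,0.024,-0.002,0,0,-0.115],[0.048,-0.013,0,0,0,-0.137],[0.05,-0.006,0,0,0,-0.137],[0.05,0.001,0,0,0,-0.137]]]' 0.06 20
python3 -m jog '[[[0.049,0.007,0,0,0,-0.137],[0.048,0.014,0,0,0,-0.137],[0.046,0.02,0,0,0,-0.137],[0.042,0.027,0,0,0,-0.137],[0.036,0.016,0.007,0,0,-0.157],[0.033,0.022,0.008,0,0,-0.157],[0.029,0.027,0.007,0,0,-0.157],[0.025,0.031,0.008,0,0,-0.157],[0.019,0.034,0.008,0,0,-0.157],[0.014,0.037,0.007,0,0,-0.157],[0.008,0.039,0.008,0,0,-0.157],[0.002,0.039,0.007,0,0,-0.157]]]'
python3 - <<'E'
from h import *
p,r=cur(); print(p,yawof(r),r.as_matrix()[:,2],get_state()['q'].round(2))
plan((p,r),[(.412,.3045,.085,202.7-360),(.412,.3045,.039,202.7-360)],step=.04)
E
```

```text
clock: 1.6
tool_pos: [0.5002, -0.1975, 0.2594]
eef_rot: [0.65, 0.76, -0.0, -0.0]
contact_force: [0.5, 0.1, -0.1]
opening: 0.682
finger_force: 0.0
clock: 3.1
tool_pos: [0.4137, 0.3054, 0.1991]
eef_rot: [-0.194, 0.981, -0.0, -0.0]
contact_force: [0.8, 0.2, 0.8]
opening: 0.679
finger_force: 0.0
[0.41365907 0.30541972 0.19907997] -157.65153667510066 [-3.19117341e-04 -8.04760240e-04 -9.99999625e-01] [-0.17  0.76 -0.96  1.92  0.8   0.9   0.42]
5
[0.0006,-0.0,0.038,-0.001,-0.001,-0.002],
[0.0006,-0.0001,0.0381,0.0,0.0,-0.002],
[0.0007,-0.0001,0.038,0.0,0.0,-0.002],
[0.0,-0.0,0.023,0.0,0.0,-0.0],
[0.0,-0.0,0.023,0.0,0.0,-0.0],
```

```bash
python3 -m jog '[[[0.001,0,0.038,0,0,-0.002],[0,0,0.038,0,0,-0.002],[0.001,0,0.038,0,0,-0.002],[0,0,0.023,0,0,0],[0,0,0.023,0,0,0],[0,0,0,0,0,0]]]' 0.06 20
python3 -m jog '[[[0,0,0,0,0,0],[0,0,0,0,0,0],[0,0,0,0,0,0],[0,0,0,0,0,0]]]' 0.0 60
python3 - <<'E'
from h import *
s=snap('top'); f=cv2.cvtColor(s['frame'],cv2.COLOR_RGB2BGR); c=snap('scene'); g=cv2.cvtColor(c['frame'],cv2.COLOR_RGB2BGR)
cv2.imwrite('pics/g1.png',np.hstack([cv2.resize(f[150:280,190:320],(400,400)),cv2.resize(g[180:310,180:310],(400,400))]))
p,r=cur(); print(p,yawof(r),get_state()['q'].round(2))
E
```

```text
clock: 3.85
tool_pos: [0.4115, 0.3029, 0.0383]
eef_rot: [-0.194, 0.981, -0.001, -0.001]
contact_force: [0.3, -0.3, -0.4]
opening: 0.685
finger_force: 0.0
clock: 4.35
tool_pos: [0.4125, 0.3039, 0.0401]
eef_rot: [-0.194, 0.981, 0.0, 0.0]
contact_force: [-0.3, 0.1, -0.4]
opening: 0.246
finger_force: 0.0
[0.41236051 0.30406    0.03994928] -157.5864656402027 [-0.31  0.98 -0.72  2.02  1.18  0.63  0.11]
```

View pics/g1.png

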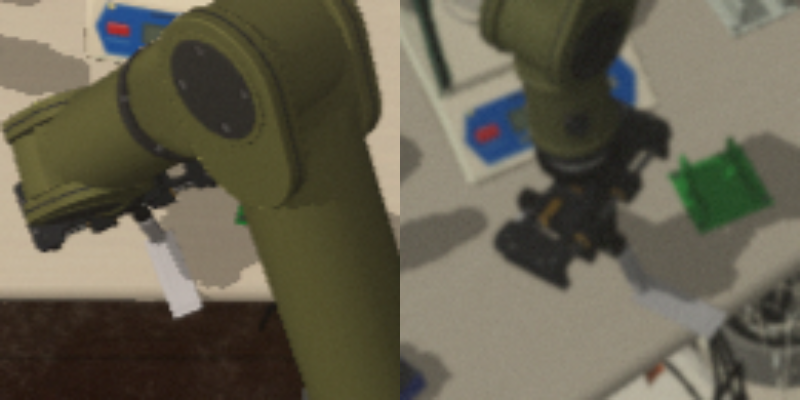

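The left crop of the view (top) shows the gripper over the handle, with the blade at about (175,280). The right crop (scene) shows the lifter still standing. The fingers were still closing, so I'll wait a few rows, then lift and carry.

```bash
python3 -m jog '[[[0,0,0,0,0,0],[0,0,0,0,0,0],[0,0,-0.01,0,0,0],[0,0,-0.03,0,0,0],[0,0,-0.04,0,0,0],[0,0,-0.04,0,0,0],[0,0,-0.04,0,0,0]]]'
python3 - <<'E'
from h import *
p,r=cur(); print(p,yawof(r),get_state()['q'].round(2),r.as_matrix()[:,2].round(4))
r2=R.from_euler('z',360,degrees=True)*r
import h
y0=yawof(r)
h.yawof=lambda r:y0+360
plan((p,r),[(.45,0,.2,115),(.417,-.19,.17,-6)],step=.045,ang=.165)
E
```

```text
clock: 5.32
tool_pos: [0.4117, 0.303, 0.2009]
eef_rot: [-0.195, 0.981, -0.001, -0.001]
contact_force: [0.3, 0.9, -3.1]
opening: 0.198
finger_force: 59.9
[0.41165603 0.30298818 0.20093172] -157.56079060400026 [-0.17  0.75 -0.95  1.92  0.79  0.9   0.43] [-0.0011 -0.0014 -1.    ]
23
[0.008,-0.0295,0.0001,-0.001,-0.001,0.153],
[0.0035,-0.0303,0.0001,-0.0,-0.0,0.152],
[-0.0012,-0.0305,0.0001,-0.0,-0.0,0.153],
[-0.0059,-0.03,0.0001,-0.0,-0.0,0.152],
[-0.0103,-0.0288,0.0001,-0.0,-0.0,0.153],
[-0.0145,-0.0268,0.0001,-0.0,-0.0,0.153],
[-0.0185,-0.0243,0.0001,-0.0,-0.0,0.152],
[-0.022,-0.0212,0.0001,-0.0,-0.0,0.153],
[-0.0249,-0.0177,0.0001,-0.0,-0.0,0.152],
[-0.0273,-0.0136,0.0001,-0.0,-0.0,0.153],
[-0.0122,-0.0085,0.0023,-0.0,-0.0,0.163],
[-0.0134,-0.0064,0.0023,-0.0,0.0,0.162],
[-0.0142,-0.0041,0.0023,-0.0,0.0,0.162],
[-0.0148,-0.0018,0.0023,-0.0,0.0,0.163],
[-0.0148,0.0006,0.0023,-0.0,0.0,0.162],
[-0.0145,0.003,0.0023,-0.0,0.0,0.163],
[-0.0139,0.0053,0.0024,-0.0,0.0,0.162],
[-0.0128,0.0075,0.0023,-0.0,0.0,0.163],
[-0.0114,0.0095,0.0023,-0.0,0.0,0.162],
[-0.0097,0.0111,0.0023,-0.0,0.0,0.163],
[-0.0078,0.0127,0.0023,-0.0,0.0,0.162],
[-0.0057,0.0137,0.0023,0.0,0.0,0.163],
[-0.0034,0.0144,0.0023,0.0,0.0,0.162],
```

```bash
python3 -m jog '[[[0.008,-0.0295,0,0,0,0.153],[0.0035,-0.03,0,0,0,0.153],[-0.001,-0.0305,0,0,0,0.153],[-0.006,-0.03,0,0,0,0.153],[-0.01,-0.029,0,0,0,0.153],[-0.0145,-0.027,0,0,0,0.153],[-0.0185,-0.024,0,0,0,0.153],[-0.022,-0.021,0,0,0,0.153],[-0.025,-0.0175,0,0,0,0.153],[-0.027,-0.0135,0,0,0,0.153],[-0.012,-0.0085,0.0023,0,0,0.162]]]'
python3 -m jog '[[[-0.0135,-0.0065,0.0023,0,0,0.162],[-0.014,-0.004,0.0023,0,0,0.162],[-0.015,-0.002,0.0023,0,0,0.163],[-0.015,0.0005,0.0023,0,0,0.162],[-0.0145,0.003,0.0023,0,0,0.163],[-0.014,0.005,0.0023,0,0,0.162],[-0.013,0.0075,0.0023,0,0,0.163],[-0.011,0.0095,0.0023,0,0,0.162],[-0.01,0.011,0.0023,0,0,0.163],[-0.008,0.0125,0.0023,0,0,0.162],[-0.006,0.0135,0.0023,0,0,0.163],[-0.0035,0.0145,0.0023,0,0,0.162]]]'
python3 - <<'E'
from h import *
p,r=cur(); print(p,yawof(r),get_state()['q'].round(2),r.as_matrix()[:,2].round(4))
plan((p,r),[(.417,-.19,.10,-6)],step=.04)
E
```

```text
clock: 6.7
tool_pos: [0.4466, -0.0149, 0.1975]
eef_rot: [0.609, 0.793, -0.0, -0.0]
contact_force: [-1.1, 0.6, -2.8]
opening: 0.199
finger_force: 59.9
clock: 8.2
tool_pos: [0.4141, -0.188, 0.1699]
eef_rot: [0.998, -0.056, -0.0, -0.001]
contact_force: [0.7, 0.7, -2.7]
opening: 0.198
finger_force: 59.9
[ 0.41410001 -0.18802095  0.16987229] -6.477423602008005 [ 0.32  0.6   0.01  2.14 -0.01  0.41 -1.35] [-2.0e-04  1.2e-03 -1.0e+00]
2
[0.0016,0.0009,0.0349,-0.001,0.0,-0.004],
[0.0015,0.0008,0.035,-0.0,0.0,-0.004],
```

```bash
python3 -m jog '[[[0.0015,0.001,0.035,-0.001,0,0],[0.0015,0.001,0.035,0,0,0],[0,0,0,0,0,0],[0,0,0,0,0,0]]]'
python3 - <<'E'
from h import *
p,r=cur(); print(p,yawof(r))
L=[]
tip=p+r.apply([.132,0,-.019+.058])
print('pred tip',tip)
for n in('top','scene'):
    s=snap(n); np.save(n+'1.npy',s,allow_pickle=True); u=proj(s,tip)[0]; print(n,u)
    x,y=u.round().astype(int); f=cv2.cvtColor(s['frame'],cv2.COLOR_RGB2BGR)[y-40:y+40,x-40:x+40]
    L.append(cv2.resize(f,(400,400),interpolation=cv2.INTER_CUBIC))
cv2.imwrite('pics/t1.png',np.hstack(L))
E
```

```text
clock: 8.7
tool_pos: [0.4174, -0.1905, 0.1006]
eef_rot: [0.999, -0.054, 0.0, 0.0]
contact_force: [0.8, -0.9, -2.1]
opening: 0.199
finger_force: 59.9
[ 0.41743751 -0.19045073  0.10061671] -6.191426754499224
pred tip [ 0.54868319 -0.20471832  0.06168078]
top [396.60766031 169.25061438]
scene [344.77607917 151.84955338]
```

View pics/t1.png

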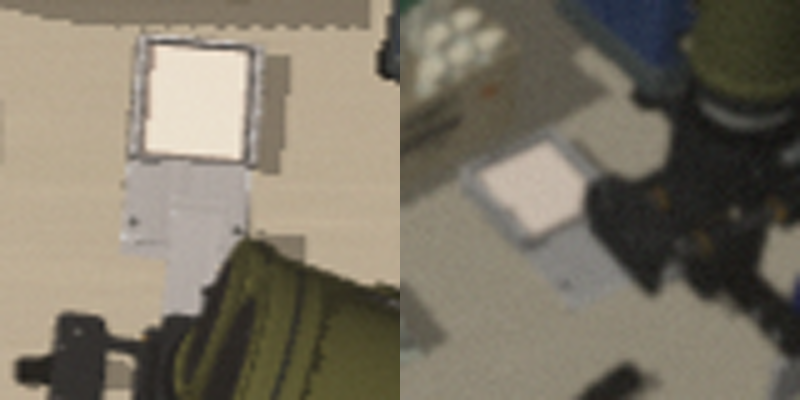

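In the left crop (top), the blade lies over the apron: its left edge is at about (165-172, 210-315) and its front edge near row 208. I'll measure its edges from intensity profiles.

```bash
python3 - <<'E'
from h import *
s=np.load('top1.npy',allow_pickle=True).item(); g=cv2.cvtColor(s['frame'],cv2.COLOR_RGB2GRAY).astype(int)
print(g[164:192,385:410])
E
```

```text
[[167 168 165 166 164 166 168 169 164 166 164 170 169 168 170 168 167 168
  169 167 166 182 177 173 170]
 [167 168 167 167 167 166 167 169 167 164 168 169 170 167 168 167 167 169
  169 169 164 182 176 170 171]
 [168 167 166 164 167 165 169 168 166 164 168 169 169 166 170 169 169 168
  167 164 164 182 177 173 173]
 [166 166 167 168 164 167 169 166 163 164 169 169 170 167 167 167 168 167
  170 168 164 164 171 172 174]
 [167 167 166 164 164 165 175 173 169 168 168 169 167 167 168 165 168 165
  168 167 163 156 167 174 171]
 [170 166 168 166 163 167 170 167 168 171 170 169 171 170 172 171 171 168
  167 166 162 154 165 172 173]
 [167 168 165 168 163 166 168 166 165 164 164 167 165 165 165 166 169 165
  167 166 163 144 162 172 173]
 [166 168 165 166 164 167 183 177 171 171 170 169 167 166 168 166 166 163
  170 165 161 139 162 172 174]
 [166 165 165 165 163 166 173 175 173 171 169 171 172 171 173 173 170 167
  167 164 162 138 162 173 173]
 [161 164 167 167 160 164 170 174 172 173 174 172 169 171 172 174 170 164
  167 165 163 127 160 176 177]
 [167 166 163 166 162 166 170 170 173 173 173 171 
[... 1140 characters left out ...]
71 167 169 167 170 173 129  66  40  52
   72  67  62  86  75  65  61]
 [173 170 171 172 172 172 169 169 170 167 171 168 130  89  60  44  45  56
   67  65  58  80  74  67  60]
 [172 171 171 173 170 170 168 171 169 169 169 167  96  46  46  43  44  72
   72  64  65  71  67  62  62]
 [174 176 174 174 168 170 169 170 168 168 169 171 124  66  43  42  50  72
   69  63  70  55  53  62  66]
 [175 173 175 176 172 171 167 170 169 169 169 168 121  60  41  42  59  76
   70  59  61  50  42  58  67]
 [175 172 173 172 169 170 168 169 167 168 169 167 108  49  40  43  71  73
   64  61  46  41  44  60  62]
 [172 173 172 173 166 167 144 136 153 167 169 148  85  43  43  45  67  69
   62  52  41  40  44  61  67]]
```

The measured tip is (396,169) against a prediction of (396.6,169.3), so the grip geometry is good to under 2 mm. Next I'll lower it onto the apron.

```bash
python3 -m jog '[[[0,0,0.02,0,0,0],[0,0,0.02,0,0,0],[0,0,0.012,0,0,0],[0,0,0.002,0,0,0],[0,0,0,0,0,0],[0,0,0,0,0,0]]]'
python3 -m jog '[[[0,0,0.001,0,0,0],[0,0,0,0,0,0]]]'
python3 -m jog '[[[0,0,0.001,0,0,0],[0,0,0,0,0,0]]]'
python3 -m jog '[[[0,0,0.001,0,0,0],[0,0,0,0,0,0]]]'
python3 - <<'E'
from h import *
p,r=cur(); print(p,yawof(r),r.as_matrix()[:,2].round(4)); s=get_state(); print(s['contact_force'],s['moment'])
E
```

```text
clock: 9.55
tool_pos: [0.4176, -0.1908, 0.0464]
eef_rot: [0.999, -0.054, 0.001, 0.001]
contact_force: [-0.3, 0.6, -3.2]
opening: 0.199
finger_force: 59.9
clock: 9.8
tool_pos: [0.4174, -0.1907, 0.045]
eef_rot: [0.999, -0.054, 0.0, 0.001]
contact_force: [-0.7, 0.1, -1.9]
opening: 0.198
finger_force: 59.9
clock: 10.05
tool_pos: [0.4172, -0.1906, 0.0437]
eef_rot: [0.999, -0.054, -0.0, 0.001]
contact_force: [-0.1, -0.1, -3.0]
opening: 0.198
finger_force: 59.9
clock: 10.3
tool_pos: [0.4172, -0.1906, 0.0427]
eef_rot: [0.999, -0.054, -0.0, 0.001]
contact_force: [0.4, 0.4, -3.0]
opening: 0.195
finger_force: 59.9
[ 0.41724797 -0.1906398   0.04273751] -6.198882119678246 [-2.e-04 -1.e-03 -1.e+00]
[ 0.40123501  0.40850524 -2.97342566] [-0.04324474 -0.01463969  0.00888622]
```

```bash
python3 -m jog '[[[0,0,0.001,0,0,0],[0,0,0,0,0,0]]]'
python3 -m jog '[[[0,0,0.001,0,0,0],[0,0,0,0,0,0]]]'
```

```text
clock: 10.55
tool_pos: [0.4172, -0.1907, 0.0418]
eef_rot: [0.999, -0.054, -0.0, 0.001]
contact_force: [-0.5, -0.0, -1.6]
opening: 0.195
finger_force: 59.9
clock: 10.8
tool_pos: [0.4171, -0.1907, 0.0411]
eef_rot: [0.999, -0.054, 0.0, 0.001]
contact_force: [-0.9, -0.4, 2.6]
opening: 0.199
finger_force: 59.9
```

```bash
python3 -m jog '[[[0,0,-0.0008,0,0,0],[0.01,0,0,0,0,0],[0.01,0,0,0,0,0],[0.01,0,0,0,0,0],[0.005,0,0,0,0,0],[0,0,0,0,0,0]]]'
python3 -m jog '[[[0.006,0,0,0,0,0],[0.006,0,0,0,0,0],[0.006,0,0,0,0,0],[0.006,0,0,0,0,0],[0,0,0,0,0,0]]]'
python3 - <<'E'
from h import *
p,r=cur(); print(p,yawof(r),r.as_matrix()[:,2].round(4)); s=get_state(); print(s['contact_force'],s['moment'])
E
```

```text
clock: 11.55
tool_pos: [0.4535, -0.1945, 0.0417]
eef_rot: [0.999, -0.054, 0.001, 0.001]
contact_force: [0.8, -0.1, -0.5]
opening: 0.197
finger_force: 59.9
clock: 12.18
tool_pos: [0.4745, -0.1969, 0.042]
eef_rot: [0.999, -0.054, -0.002, 0.0]
contact_force: [-4.8, 0.2, 8.8]
opening: 0.193
finger_force: 59.9
[ 0.47451211 -0.19694591  0.04195037] -6.22040147677064 [-3.2e-03 -6.0e-04 -1.0e+00]
[-4.76357557  0.20993534  8.77470856] [0.23248766 0.75293147 0.058795  ]
```

```bash
python3 -m jog '[[[0,0,-0.001,0,0,0],[0,0,0,0,0,0]]]'
python3 - <<'E'
from h import *
p,r=cur(); print(p,r.as_matrix()[:,2].round(4)); s=get_state(); print(s['contact_force'],s['moment'])
s=snap('top'); f=cv2.cvtColor(s['frame'],cv2.COLOR_RGB2BGR); c=snap('scene'); g=cv2.cvtColor(c['frame'],cv2.COLOR_RGB2BGR)
cv2.imwrite('pics/i1.png',np.hstack([cv2.resize(f[125:205,357:437],(400,400),interpolation=2),cv2.resize(g[110:190,300:380],(400,400),interpolation=2)]))
for nm,s in(('before',np.load('top1.npy',allow_pickle=True).item()),('now',s)):
    m=np.zeros((400,640),np.uint8); m[130:175,380:416]=(s['frame'][130:175,380:416,0]>205); c=max(cv2.findContours(m,0,1)[0],key=cv2.contourArea); print(nm,cv2.minAreaRect(c), np.argwhere(m).mean(0))
E
```

```text
clock: 12.42
tool_pos: [0.4754, -0.1969, 0.0426]
eef_rot: [0.999, -0.054, -0.001, 0.0]
contact_force: [-3.2, 1.3, 3.0]
opening: 0.197
finger_force: 59.9
[ 0.47542014 -0.19693995  0.04255735] [-1.3e-03 -8.0e-04 -1.0e+00]
[-3.17126881  1.32910221  3.04816922] [0.09788502 0.56514275 0.01630085]
before ((395.8414001464844, 148.90345764160156), (18.934370040893555, 20.927461624145508), 4.763641834259033) [148.95685279 395.78426396]
now ((395.945556640625, 148.54454040527344), (18.90570831298828, 20.796276092529297), 5.710592269897461) [148.33246073 395.60209424]
```

View pics/i1.png

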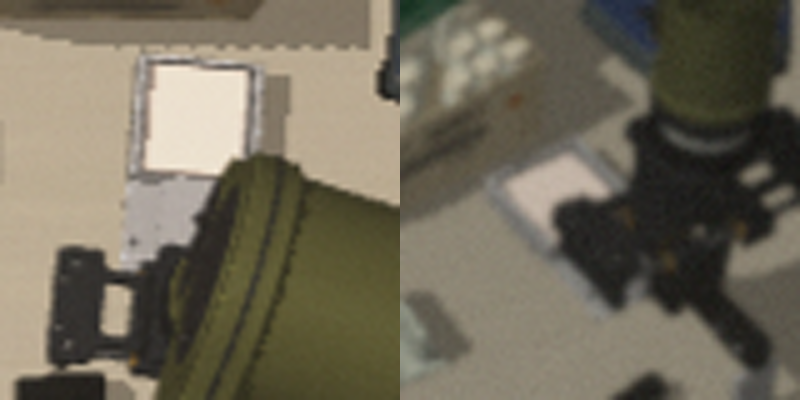

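The top crop shows the tile pushed about 2 mm back against the bay's rear wall (its mask moved 0.6 px), with the blade's tip under the bevel. I'll keep going gently.

```bash
python3 -m jog '[[[0.005,0,-0.0004,0,0,0],[0.005,0,0,0,0,0],[0,0,0,0,0,0]]]'
python3 -m jog '[[[0.005,0,0,0,0,0],[0.005,0,0,0,0,0],[0,0,0,0,0,0]]]'
python3 -m jog '[[[0.005,0,0,0,0,0],[0.005,0,0,0,0,0],[0,0,0,0,0,0]]]'
python3 - <<'E'
from h import *
p,r=cur(); print(p,yawof(r),r.as_matrix()[:,2].round(4)); s=get_state(); print(s['contact_force'],s['moment'])
E
```

```text
clock: 12.9
tool_pos: [0.4877, -0.1981, 0.0429]
eef_rot: [0.999, -0.054, 0.001, 0.001]
contact_force: [-0.7, 0.4, -2.8]
opening: 0.195
finger_force: 59.9
clock: 13.28
tool_pos: [0.4969, -0.1992, 0.043]
eef_rot: [0.999, -0.054, 0.001, 0.001]
contact_force: [-0.5, -0.1, -3.0]
opening: 0.194
finger_force: 59.9
clock: 13.65
tool_pos: [0.5069, -0.2003, 0.043]
eef_rot: [0.999, -0.054, 0.001, 0.001]
contact_force: [-0.6, 0.6, -2.5]
opening: 0.195
finger_force: 59.9
[ 0.50688612 -0.20033064  0.04298026] -6.188860786008163 [ 0.0017 -0.0014 -1.    ]
[-0.61430061  0.61003095 -2.49540341] [0.12862493 0.23379675 0.02277944]
```

```bash
python3 -m jog '[[[0.005,0,0,0,0,0],[0.005,0,0,0,0,0],[0.004,0,0,0,0,0],[0,0,0,0,0,0],[0,0,-0.002,0,0.01,0],[0,0,-0.003,0,0.01,0],[0,0,-0.004,0,0,0],[0,0,-0.005,0,0,0],[0,0,0,0,0,0]]]'
python3 - <<'E'
from h import *
p,r=cur(); print(p,yawof(r),r.as_matrix()[:,2].round(4)); s=get_state(); print(s['contact_force'],s['moment'])
E
```

```text
clock: 14.78
tool_pos: [0.52, -0.2019, 0.0576]
eef_rot: [0.998, -0.054, 0.011, 0.001]
contact_force: [0.0, 0.8, -3.1]
opening: 0.197
finger_force: 59.9
[ 0.51995706 -0.20188017  0.05762554] -6.19930774644649 [ 0.021  -0.0036 -0.9998]
[ 0.01288422  0.80654172 -3.11967237] [0.01319783 0.15911105 0.02408104]
```

```bash
python3 -m jog '[[[0,0,-0.008,0,0,0],[0,0,-0.01,0,0,0],[0,0,-0.01,0,0,0],[0,0,-0.01,0,0,0],[0,0,0,0,0,0],[0,0,0,0,0,0]]]'
python3 - <<'E'
from h import *
p,r=cur(); print(p,yawof(r),r.as_matrix()[:,2].round(4)); s=get_state(); print(s['contact_force'],s['moment'])
s=snap('top'); f=cv2.cvtColor(s['frame'],cv2.COLOR_RGB2BGR); c=snap('scene'); g=cv2.cvtColor(c['frame'],cv2.COLOR_RGB2BGR)
np.save('top2.npy',s,allow_pickle=True)
cv2.imwrite('pics/i2.png',np.hstack([cv2.resize(f[125:205,357:437],(400,400),interpolation=2),cv2.resize(g[110:190,300:380],(400,400),interpolation=2)]))
E
```

```text
clock: 15.52
tool_pos: [0.5186, -0.2015, 0.095]
eef_rot: [0.998, -0.054, 0.01, 0.001]
contact_force: [0.2, 0.6, -4.4]
opening: 0.196
finger_force: 59.9
[ 0.51857153 -0.20154571  0.09496273] -6.198214588292205 [ 0.0196 -0.0031 -0.9998]
[ 0.22184891  0.55984654 -4.40994058] [0.05192295 0.19664273 0.00488979]
```

View pics/i2.png

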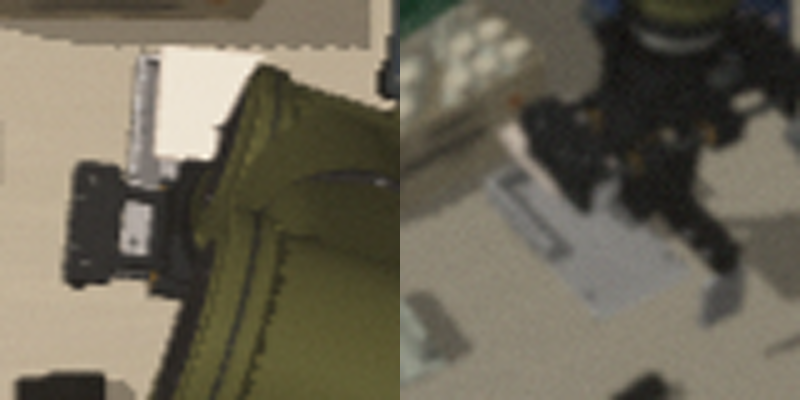

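The tile is on the blade, raised clear of the bay in both crops: in the top crop the tile's rear-left corner is at (165,47). The wrist force rose from -3 to -4.4 N. Next I'll measure the tile relative to the lifter and plan the carry to the stand.

```bash
python3 - <<'E'
from h import *
s=np.load('top2.npy',allow_pickle=True).item(); p,r=cur()
g=s['frame'][...,0].astype(float); b=s['frame'][...,2].astype(float)
print(b[132:140,386:400].astype(int)); 
# left edge per row, top edge per column by half-level crossing of blue channel
def cross(a,t):
    i=np.argmax(a>t); return i-1+(t-a[i-1])/(a[i]-a[i-1])
L=[(385+cross(b[r_,385:398],190),r_) for r_ in range(139,155)]
T=[(c,131+cross(b[131:140,c],180)) for c in range(393,405)]
u=R.from_euler('z',yawof(r),degrees=True).apply([1,0,0])[:2]; v=np.array([-u[1],u[0]])
for nm,q in(('L',L),('T',T)):
    w=ray(s,q,.071)[:,:2]; a,c=lineang(w); d=w-p[:2]
    print(nm,a,'along',np.median(d@u),'lat',np.median(d@v))
E
```

```text
[[101 103 102 102 102 104 104 102 104 103 102 101 103 102]
 [100 102 100 103 102 102 104 101 103 101 102 101 102 101]
 [134 145 146 171 192 192 183 181 170 152 154 152 152 151]
 [127 134 133 179 205 209 209 208 208 207 209 207 206 207]
 [146 158 180 192 205 211 211 211 209 209 210 210 211 210]
 [105  73  92 186 209 210 210 211 209 210 210 210 210 209]
 [129 103 105 190 209 211 211 210 209 210 211 210 209 210]
 [130 110 121 192 212 211 211 210 211 210 209 210 211 208]]
L -4.982555 along 0.09762379208582235 lat 0.03378895948997031
T 86.43408 along 0.13923093129227038 lat 0.006341713013091967
```

```bash
python3 -m jog '[[[0,0,-0.006,0,0,0],[0,0,-0.006,0,0,0],[0,0,0,0,0,0]]]'
python3 - <<'E'
from h import *
p,r=cur(); print(p)
plan(P(*p,yawof(r)),[(.4988,-.0045,.107,-7.7)],step=.0155)
E
```

```text
clock: 16.0
tool_pos: [0.5189, -0.2018, 0.1077]
eef_rot: [0.998, -0.054, 0.011, 0.001]
contact_force: [0.3, 0.4, -4.0]
opening: 0.196
finger_force: 59.9
[ 0.51893258 -0.20177029  0.10767654]
13
[-0.0032,-0.0149,0.0001,0.0,-0.0,0.002],
[-0.0032,-0.0149,0.0,-0.0,-0.0,0.002],
[-0.0032,-0.0149,0.0001,-0.0,-0.0,0.002],
[-0.0033,-0.0149,0.0,-0.0,-0.0,0.002],
[-0.0033,-0.0149,0.0001,-0.0,-0.0,0.002],
[-0.0033,-0.0149,0.0,-0.0,-0.0,0.002],
[-0.0034,-0.0149,0.0001,-0.0,-0.0,0.002],
[-0.0034,-0.0149,0.0,-0.0,-0.0,0.002],
[-0.0034,-0.0148,0.0001,-0.0,-0.0,0.002],
[-0.0034,-0.0149,0.0,-0.0,-0.0,0.002],
[-0.0035,-0.0148,0.0001,-0.0,-0.0,0.002],
[-0.0035,-0.0149,0.0,-0.0,-0.0,0.002],
[-0.0035,-0.0148,0.0001,-0.0,-0.0,0.002],
```

```bash
python3 -m jog '[[[-0.001,-0.006,0,0,0,0.001],[-0.002,-0.012,0,0,0,0.002],[-0.0035,-0.016,0,0,0,0.002],[-0.0035,-0.016,0,0,0,0.002],[-0.0035,-0.016,0,0,0,0.002],[-0.0035,-0.016,0,0,0,0.002],[-0.0035,-0.016,0,0,0,0.002],[-0.0035,-0.016,0,0,0,0.002],[-0.0035,-0.016,0,0,0,0.002],[-0.0035,-0.016,0,0,0,0.002],[-0.0035,-0.016,0,0,0,0.002],[-0.0035,-0.016,0,0,0,0.002]]]'
python3 -m jog '[[[-0.003,-0.01,0,0,0,0.002],[-0.002,-0.005,0,0,0,0.002],[0,0,0,0,-0.005,0],[0,0,0,0,-0.006,0],[0,0,0,0,0,0]]]'
python3 - <<'E'
from h import *
p,r=cur(); print(p,yawof(r),r.as_matrix()[:,2].round(4)); s=get_state(); print(s['contact_force'],s['moment'])
s=snap('top'); np.save('top3.npy',s,allow_pickle=True)
b=s['frame'][...,2].astype(int)
u=R.from_euler('z',yawof(r),degrees=True).apply([1,0,0]); tc=p+.1035*u; tc[2]=.083
q=proj(s,tc)[0]; print(q); x,y=q.round().astype(int); print(b[y-16:y+16:2,x-18:x+18])
E
```

```text
clock: 17.5
tool_pos: [0.5018, -0.0192, 0.1061]
eef_rot: [0.998, -0.066, 0.01, 0.001]
contact_force: [0.7, 0.1, -4.5]
opening: 0.196
finger_force: 59.9
clock: 18.12
tool_pos: [0.4992, -0.0055, 0.106]
eef_rot: [0.998, -0.068, 0.005, 0.001]
contact_force: [-0.7, 0.0, -4.4]
opening: 0.196
finger_force: 59.9
[ 0.49924683 -0.00547012  0.10601626] -7.812246278651991 [ 0.0093 -0.0021 -1.    ]
[-0.65057528  0.03981919 -4.36560761] [ 0.03614156  0.16904142 -0.03376713]
[338.06631869 150.69721254]
[[150 151 151 150 152 150 150 151 152 152 152 152 155 154 151 151 152 151
  151 152 151 150 152 150 150 150 150 152 150 152 151 149 150 150 154 151]
 [151 151 152 149 150 149 151 151 151 150 152 150 150 151 152 151 149 150
  151 151 150 150 150 151 150 152 153 152 148 151 150 153 152 153 151 153]
 [154 152 153 152 153 151 151 152 185 207 211 204 202 191 186 176 170 160
  156 152 150 151 151 152 151 152 151 151 152 150 153 150 151 152 153 149]
 [150 152 152 154 151 152 152 152 201 213 216 215 213 215 216 216 214 214
  213 216 213 213 215 214 212 212 210 211 194 162 152 154 154 153 152 152]
 [152 152 1
[... 1077 characters left out ...]
  45  44  41  41  41  39  37
   39  37  36  38  35  41  34  34  34  35  35  35  36  35  37  40  46  48]
 [ 66  55  55  48  45  45  45  44  45  42  43  45  47  45  49  45  46  57
   78  75  55  45  45  48  46  46  49  42  36  34  31  34  36  36  34  40]
 [ 63  55  49  44  45  43  42  44  41  46  43  44  39  40  40  37  37  39
   39  37  37  37  39  38  37  39  38  39  39  40  43  42  37  33  33  37]
 [ 65  52  42  41  39  39  40  42  41  38  42  36  42  39  39  40  43  37
   40  40  41  37  38  39  38  38  40  40  35  39  38  32  34  34  32  32]
 [ 39  40  43  41  40  39  39  41  40  41  40  42  40  38  42  42  38  41
   39  40  40  38  39  42  39  39  37  40  35  35  35  35  36  34  36  35]]
```

```bash
cat > edges.py <<'E'
from h import *
def cross(a,t):
    i=np.argmax(a>t); return i-1+(t-a[i-1])/(a[i]-a[i-1])
def tilepose(s,x,y,z,rows,t=184):
    b=s['frame'][...,2].astype(float)
    Lp=[];Rp=[];T=[]
    for r_ in rows:
        Lp.append((x-18+cross(b[r_,x-18:x],t),r_)); Rp.append((x+18-cross(b[r_,x+18:x:-1],t),r_))
    for c in range(x-7,x+8): T.append((c,y-18+cross(b[y-18:y,c],t)))
    o=[]
    for q in (Lp,Rp,T):
        a,c=lineang(ray(s,q,z)[:,:2]); o.append((a,np.array(c)))
    return o
E
python3 - <<'E'
from edges import *
s=np.load('top3.npy',allow_pickle=True).item(); p,r=cur()
o=tilepose(s,338,151,.082,range(143,148)); print(o)
u=np.array([np.cos(np.radians(-7.2)),np.sin(np.radians(-7.2))]); v=np.array([-u[1],u[0]]); S=np.array([.6016,-.0166])
l,rr,t=[x[1]-S for x in o]; print('lat L,R',l@v,rr@v,'ctr',(l@v+rr@v)/2,'w',(l-rr)@v,'far along',t@u,'ctr',t@u-.036)
E
```

```text
[(np.float32(52.995296), array([0.61968535, 0.00896284], dtype=float32)), (np.float32(-13.10515), array([ 0.6202868 , -0.05031657], dtype=float32)), (np.float32(83.290016), array([ 0.6378353, -0.0158338], dtype=float32))]
lat L,R 0.027627960221878956 -0.0311086233847652 ctr -0.0017403315814431223 w 0.05873658360664416 far along 0.03585356698489846 ctr -0.00014643301510153944
```

The tile is within about 2 mm of the stand's middle (far edge +35.9, right side -31.1). I'll lower it onto the rails gently.

```bash
python3 -m jog '[[[0,0,0.008,0,0,0],[0,0,0.01,0,0,0],[0,0,0.006,0,0,0],[0,0,0.003,0,0,0],[0,0,0.002,0,0,0],[0,0,0.002,0,0,0],[0,0,0.002,0,0,0],[0,0,0.002,0,0,0],[0,0,0,0,0,0]]]'
python3 -m jog '[[[0,0,0.003,0,0,0],[0,0,0.003,0,0,0],[0,0,0.003,0,0,0],[0,0,0,0,0,0]]]'
python3 - <<'E'
from h import *
p,r=cur(); print(p,yawof(r),r.as_matrix()[:,2].round(4)); s=get_state(); print(s['contact_force'],s['moment'])
E
```

```text
clock: 19.3
tool_pos: [0.4995, -0.0048, 0.071]
eef_rot: [0.998, -0.068, 0.005, 0.001]
contact_force: [0.9, 0.1, -2.7]
opening: 0.197
finger_force: 59.9
clock: 19.8
tool_pos: [0.4991, -0.0049, 0.0617]
eef_rot: [0.998, -0.068, 0.004, 0.001]
contact_force: [0.7, 0.9, -2.6]
opening: 0.194
finger_force: 59.9
[ 0.49912053 -0.00485901  0.06171693] -7.744390119962356 [ 0.0084 -0.0018 -1.    ]
[ 0.6549764   0.87170851 -2.58490889] [ 0.03051347 -0.03141808 -0.04024827]
```

```bash
python3 -m jog '[[[-0.006,0,0,0,0,0],[-0.012,0,0,0,0,0],[-0.014,0,0,0,0,0],[-0.014,0,0,0,0,0],[-0.014,0,0,0,0,0],[-0.014,0,0,0,0,0],[-0.014,0,0,0,0,0],[0,0,0,0,0,0],[0,0,-0.03,0,-0.008,0],[0,0,-0.045,0,0,0],[0,0,-0.045,0,0,0]]]'
python3 - <<'E'
from edges import *
p,r=cur(); print(p,yawof(r),get_state()['q'].round(2))
s=snap('top')
o=tilepose(s,338,154,.048,range(148,162),178)
u=np.array([np.cos(np.radians(-7.2)),np.sin(np.radians(-7.2))]); v=np.array([-u[1],u[0]]); S=np.array([.6016,-.0166])
l,rr,t=[x[1]-S for x in o]; print([x[0] for x in o],'lat L,R',l@v,rr@v,'far along',t@u)
plan((p,r),[(.45,.03,.2,115),(.42,.31,.2,202.5)],step=.045,ang=.165)
E
```

```text
clock: 21.18
tool_pos: [0.4198, 0.0068, 0.1892]
eef_rot: [0.998, -0.068, -0.006, 0.002]
contact_force: [-0.3, -0.0, -3.0]
opening: 0.201
finger_force: 59.9
[0.41979259 0.00678156 0.18915123] -7.775194791067303 [-0.29  0.55  0.26  2.21 -0.32  0.43 -1.48]
[np.float32(-7.9855094), np.float32(-5.2966347), np.float32(83.758545)] lat L,R 0.035656337149760325 -0.03077076697358758 far along 0.036727424740903826
23
[0.0021,-0.0021,-0.0009,0.003,0.012,-0.165],
[0.0023,-0.0017,-0.0008,-0.0,0.0,-0.165],
[0.0026,-0.0013,-0.0008,-0.0,0.0,-0.164],
[0.0028,-0.0009,-0.0009,-0.0,0.0,-0.165],
[0.0029,-0.0003,-0.0008,-0.0,0.0,-0.165],
[0.003,0.0001,-0.0008,-0.0,0.0,-0.165],
[0.0029,0.0005,-0.0009,-0.0,0.0,-0.165],
[0.0027,0.0011,-0.0008,-0.0,0.0,-0.165],
[0.0025,0.0015,-0.0009,-0.0,0.0,-0.164],
[0.0023,0.0018,-0.0008,-0.0,-0.0,-0.165],
[0.0019,0.0022,-0.0008,-0.0,-0.0,-0.165],
[0.0015,0.0025,-0.0009,-0.0,-0.0,-0.165],
[0.0011,0.0028,-0.0008,-0.0,-0.0,-0.165],
[0.0267,0.0091,0.0,-0.0,-0.0,-0.153],
[0.0249,0.0131,0.0,-0.0,-0.0,-0.152],
[0.0227,0.0167,0.0,-0.0,-0.0,-0.153],
[0.0199,0.0199,0.0,-0.0,-0.0,-0.153],
[0.0166,0.0228,0.0,-0.0,-0.0,-0.152],
[0.0129,0.025,0.0,-0.0,-0.0,-0.153],
[0.009,0.0267,0.0,0.0,-0.0,-0.153],
[0.0048,0.0277,0.0,0.0,-0.0,-0.153],
[0.0006,0.0282,0.0,0.0,-0.0,-0.152],
[-0.0038,0.0279,0.0001,0.0,-0.0,-0.153],
```

```bash
python3 -m jog '[[[0,0,-0.001,0,0,-0.165],[0,0,-0.001,0,0,-0.165],[0,0,-0.001,0,0,-0.165],[0,0,-0.001,0,0,-0.165],[0,0,-0.001,0,0,-0.165],[0,0,-0.001,0,0,-0.165],[0,0,-0.001,0,0,-0.165],[0,0,-0.001,0,0,-0.165],[0,0,-0.001,0,0,-0.165],[0,0,0,0,0,-0.165],[0,0,0,0,0,-0.165],[0,0,0,0,0,-0.165]]]'
python3 - <<'E'
from h import *
p,r=cur(); print(p,yawof(r),r.as_matrix()[:,2].round(4),get_state()['q'].round(2))
plan((p,r),[(.42,.308,.2,202.5)],step=.045,ang=.155)
E
```

```text
clock: 22.72
tool_pos: [0.4201, 0.0068, 0.1967]
eef_rot: [0.602, 0.798, -0.004, -0.004]
contact_force: [0.2, -0.5, -2.4]
opening: 0.198
finger_force: 59.9
[0.42014737 0.00680243 0.19672358] 105.97385608967154 [-0.0115 -0.0018 -0.9999] [ 0.08  0.53 -0.31  2.19  0.34  0.48 -0.22]
11
[0.0263,0.0075,-0.0003,-0.011,-0.002,-0.153],
[0.0249,0.0115,-0.0003,-0.0,-0.0,-0.153],
[0.0228,0.0151,-0.0003,-0.0,-0.0,-0.153],
[0.0203,0.0184,-0.0003,-0.0,-0.0,-0.154],
[0.0172,0.0213,-0.0003,-0.0,-0.0,-0.153],
[0.0138,0.0237,-0.0003,-0.0,-0.0,-0.153],
[0.01,0.0255,-0.0003,-0.0,-0.0,-0.153],
[0.006,0.0267,-0.0003,0.0,-0.0,-0.153],
[0.0018,0.0273,-0.0003,0.0,-0.0,-0.153],
[-0.0023,0.0273,-0.0003,0.0,-0.0,-0.154],
[-0.0065,0.0266,-0.0003,0.0,-0.0,-0.153],
```

```bash
python3 -m jog '[[[0.026,0.0075,0,-0.011,-0.002,-0.153],[0.025,0.0115,0,0,0,-0.153],[0.023,0.015,0,0,0,-0.153],[0.02,0.0185,0,0,0,-0.153],[0.017,0.021,0,0,0,-0.153],[0.014,0.0235,0,0,0,-0.153],[0.01,0.0255,0,0,0,-0.153],[0.006,0.0265,0,0,0,-0.153],[0.002,0.0275,0,0,0,-0.153],[-0.0025,0.0275,0,0,0,-0.153],[-0.0065,0.0265,0,0,0,-0.153],[0,0,0.01,0,0,0]]]'
python3 -m jog '[[[0,0,0.03,0,0,0],[0,0,0.04,0,0,0],[0,0,0.04,0,0,0],[0,0,0.025,0,0,0],[0,0,0,0,0,0]]]'
python3 - <<'E'
from h import *
p,r=cur(); print(p,yawof(r),r.as_matrix()[:,2].round(4))
E
```

```text
clock: 24.22
tool_pos: [0.4218, 0.3105, 0.1872]
eef_rot: [-0.192, 0.981, 0.002, 0.001]
contact_force: [0.4, 0.1, -2.4]
opening: 0.196
finger_force: 59.9
clock: 24.85
tool_pos: [0.4205, 0.3056, 0.0503]
eef_rot: [-0.191, 0.982, -0.001, -0.002]
contact_force: [-0.0, -0.4, -2.5]
opening: 0.199
finger_force: 59.9
[0.42050053 0.30563031 0.05034555] -157.97720794756995 [-0.0036 -0.0033 -1.    ]
```

```bash
python3 -m jog '[[[0,0,0.005,0,0,0],[0,0,0.002,0,0,0],[0,0,0,0,0,0]]]'
python3 -m jog '[[[0,0,0.0015,0,0,0],[0,0,0,0,0,0]]]'
python3 -m jog '[[[0,0,0.0015,0,0,0],[0,0,0,0,0,0]]]'
python3 -m jog '[[[0,0,0.001,0,0,0],[0,0,0,0,0,0]]]'
```

```text
clock: 25.22
tool_pos: [0.4217, 0.3082, 0.0458]
eef_rot: [-0.192, 0.981, 0.001, 0.0]
contact_force: [-0.2, 0.3, -3.2]
opening: 0.198
finger_force: 59.9
clock: 25.48
tool_pos: [0.4215, 0.3082, 0.0439]
eef_rot: [-0.192, 0.981, 0.001, -0.0]
contact_force: [0.1, -0.2, -2.5]
opening: 0.195
finger_force: 59.9
clock: 25.72
tool_pos: [0.4213, 0.3081, 0.0421]
eef_rot: [-0.192, 0.981, 0.001, -0.0]
contact_force: [0.6, -0.3, -2.5]
opening: 0.195
finger_force: 59.9
clock: 25.98
tool_pos: [0.4213, 0.3081, 0.0411]
eef_rot: [-0.192, 0.981, 0.001, -0.0]
contact_force: [0.4, -0.5, -2.3]
opening: 0.198
finger_force: 59.9
```

```bash
python3 -m jog '[[[0,0,0.001,0,0,0],[0,0,0,0,0,0]]]'
python3 -m jog '[[[0,0,0.001,0,0,0],[0,0,0,0,0,0]]]'
python3 -m jog '[[[0,0,0.001,0,0,0],[0,0,0,0,0,0]]]'
```

```text
clock: 26.22
tool_pos: [0.4214, 0.3082, 0.0402]
eef_rot: [-0.192, 0.981, 0.001, -0.0]
contact_force: [0.0, 0.6, -2.5]
opening: 0.198
finger_force: 59.9
clock: 26.48
tool_pos: [0.4214, 0.3084, 0.0399]
eef_rot: [-0.192, 0.981, 0.001, -0.0]
contact_force: [-0.1, -1.2, 5.1]
opening: 0.197
finger_force: 59.9
clock: 26.72
tool_pos: [0.4213, 0.3085, 0.0398]
eef_rot: [-0.192, 0.981, 0.001, 0.0]
contact_force: [-2.5, -2.1, 13.7]
opening: 0.2
finger_force: 59.9
```

```bash
python3 -m jog '[[[0,0,-0.0015,0,0,0],[0,0,0,0,0,0]]]'
python3 -m jog '[[[0,0,0,0,0,0],[0,0,0,0,0,0],[0,0,0,0,0,0],[0,0,0,0,0,0]]]' 0.055 30
python3 -m jog '[[[0,0,-0.02,0,0,0],[0,0,-0.04,0,0,0],[0,0,-0.045,0,0,0],[0,0,-0.045,0,0,0]]]'
python3 - <<'E'
from h import *
p,r=cur(); print(p,yawof(r),r.as_matrix()[:,2].round(4))
plan((p,r),[(.45,.03,.2,100-360),(.58,-.016,.18,-7.2-360)],step=.05,ang=.165) if 0 else None
import h
y0=yawof(r)+360; h.yawof=lambda r:y0
plan((p,r),[(.45,.03,.2,100),(.6016,-.0155,.15,-7.2)],step=.045,ang=.165)
E
```

```text
clock: 26.98
tool_pos: [0.4215, 0.3083, 0.0399]
eef_rot: [-0.192, 0.981, 0.001, -0.0]
contact_force: [-0.2, -0.5, 3.8]
opening: 0.199
finger_force: 59.9
clock: 27.48
tool_pos: [0.4214, 0.3081, 0.0396]
eef_rot: [-0.192, 0.981, 0.001, -0.0]
contact_force: [-0.4, -0.9, 0.1]
opening: 0.618
finger_force: 0.0
clock: 27.98
tool_pos: [0.4213, 0.3077, 0.191]
eef_rot: [-0.192, 0.981, 0.0, -0.001]
contact_force: [1.1, 1.0, -0.4]
opening: 0.623
finger_force: 0.0
[0.42127992 0.30770888 0.19102058] -157.86076471944932 [-1.5e-03  7.0e-04 -1.0e+00]
23
[0.0071,-0.0244,-0.0008,0.001,-0.001,0.162],
[0.0031,-0.0252,-0.0009,0.0,-0.0,0.162],
[-0.0011,-0.0253,-0.0008,0.0,-0.0,0.162],
[-0.0051,-0.0249,-0.0008,-0.0,-0.0,0.162],
[-0.009,-0.0237,-0.0008,-0.0,-0.0,0.162],
[-0.0128,-0.0219,-0.0008,-0.0,-0.0,0.162],
[-0.0161,-0.0196,-0.0008,-0.0,-0.0,0.162],
[-0.0191,-0.0168,-0.0009,-0.0,-0.0,0.162],
[-0.0215,-0.0134,-0.0008,-0.0,-0.0,0.163],
[-0.0234,-0.0098,-0.0008,-0.0,-0.0,0.162],
[-0.0247,-0.0059,-0.0008,-0.0,-0.0,0.162],
[-0.006,0.0118,0.0042,-0.0,-0.0,0.156],
[-0.004,0.0126,0.0041,-0.0,0.0,0.155],
[-0.002,0.013,0.0042,-0.0,0.0,0.156],
[0.0,0.0132,0.0041,-0.0,0.0,0.156],
[0.0021,0.013,0.0042,-0.0,0.0,0.156],
[0.0041,0.0126,0.0042,-0.0,0.0,0.156],
[0.0059,0.0118,0.0041,-0.0,0.0,0.156],
[0.0077,0.0107,0.0042,-0.0,0.0,0.156],
[0.0093,0.0093,0.0042,-0.0,0.0,0.156],
[0.0107,0.0078,0.0041,-0.0,0.0,0.156],
[0.0117,0.0061,0.0042,-0.0,0.0,0.156],
[0.0125,0.0042,0.0041,-0.0,0.0,0.156],
```

```bash
python3 -m jog '[[[0.007,-0.0245,-0.001,0.001,-0.001,0.162],[0.003,-0.025,-0.001,0,0,0.162],[-0.001,-0.0255,-0.001,0,0,0.162],[-0.005,-0.025,-0.001,0,0,0.162],[-0.009,-0.0235,-0.001,0,0,0.162],[-0.013,-0.022,-0.001,0,0,0.162],[-0.016,-0.0195,-0.001,0,0,0.162],[-0.019,-0.017,-0.001,0,0,0.162],[-0.0215,-0.0135,-0.001,0,0,0.162],[-0.0235,-0.01,0,0,0,0.162],[-0.0245,-0.006,0,0,0,0.162]]]' 0.088 20
python3 -m jog '[[[-0.006,0.012,0.004,0,0,0.156],[-0.004,0.0125,0.004,0,0,0.156],[-0.002,0.013,0.004,0,0,0.156],[0,0.013,0.004,0,0,0.156],[0.002,0.013,0.004,0,0,0.156],[0.004,0.0125,0.004,0,0,0.156],[0.006,0.012,0.004,0,0,0.156],[0.0075,0.0105,0.004,0,0,0.156],[0.0095,0.0095,0.004,0,0,0.156],[0.0105,0.008,0.004,0,0,0.156],[0.0115,0.006,0.004,0,0,0.156],[0.0125,0.004,0.004,0,0,0.156]]]'
python3 -m jog '[[[0,0,0,0,0,0]]]'
python3 - <<'E'
from h import *
p,r=cur(); print(p,yawof(r),r.as_matrix()[:,2].round(4),get_state()['q'].round(2))
plan((p,r),[(.6018,-.0155,.08,-7.2),(.6018,-.0155,.023,-7.2)],step=.04)
s=np.load('top0.npy',allow_pickle=True).item(); S=snap('top'); np.save('top4.npy',S,allow_pickle=True)
# lifter axis now
K=6; box=(205,170,262,262); u=cv2.resize(S['frame'][box[1]:box[3],box[0]:box[2]].astype(np.float32),None,fx=K,fy=K,interpolation=2)
m=(u[...,0]<75).astype(np.uint8); m[int(50*K):]=0
c=max(cv2.findContours(m,0,1)[0],key=cv2.contourArea); print(cv2.contourArea(c)); q=(cv2.boxPoints(cv2.minAreaRect(c))+.5)/K-.5+np.array(box[:2]); print(ray(S,q,.071).round(3).tolist())
E
```

```text
clock: 29.35
tool_pos: [0.4497, 0.0294, 0.1987]
eef_rot: [0.645, 0.765, 0.0, 0.0]
contact_force: [-0.4, 0.2, 0.1]
opening: 0.996
finger_force: 0.0
clock: 30.85
tool_pos: [0.6012, -0.0153, 0.1503]
eef_rot: [0.998, -0.065, -0.0, -0.0]
contact_force: [-0.8, -0.5, 0.3]
opening: 1.002
finger_force: 0.0
clock: 30.98
tool_pos: [0.6012, -0.0155, 0.1501]
eef_rot: [0.998, -0.062, -0.0, 0.0]
contact_force: [-0.6, -0.0, 0.0]
opening: 0.998
finger_force: 0.0
[ 0.60123045 -0.01546013  0.15014167] -7.133481667997295 [-1.e-04 -2.e-04 -1.e+00] [-0.19  0.79  0.24  1.73 -0.28  0.66 -1.49]
4
[0.0003,-0.0,0.0351,0.0,0.0,0.001],
[0.0003,-0.0,0.035,0.0,0.0,0.0],
[-0.0,-0.0,0.0285,0.0,0.0,0.0],
[-0.0,-0.0001,0.0285,0.0,0.0,0.0],
7177.0
[[0.495, 0.348, 0.071], [0.503, 0.328, 0.071], [0.393, 0.287, 0.071], [0.386, 0.307, 0.071]]
```

```bash
python3 -m jog '[[[0.0003,0,0.035,0,0,0],[0.0003,0,0.035,0,0,0],[0,0,0.0285,0,0,0],[0,0,0.0285,0,0,0],[0,0,0,0,0,0]]]'
python3 -m jog '[[[0,0,0,0,0,0],[0,0,0,0,0,0],[0,0,0,0,0,0],[0,0,0,0,0,0]]]' 0.0 20
python3 -m jog '[[[0,0,0,0,0,0],[0,0,0,0,0,0]]]'
```

```text
clock: 31.65
tool_pos: [0.5994, -0.015, 0.0222]
eef_rot: [0.998, -0.062, -0.002, -0.001]
contact_force: [0.4, -0.2, 1.6]
opening: 1.001
finger_force: 0.0
clock: 32.15
tool_pos: [0.6023, -0.0163, 0.0248]
eef_rot: [0.998, -0.063, 0.001, 0.0]
contact_force: [-1.5, -1.7, 5.7]
opening: 0.724
finger_force: 20.0
clock: 32.4
tool_pos: [0.6023, -0.0163, 0.0248]
eef_rot: [0.998, -0.063, 0.001, 0.0]
contact_force: [-1.9, -0.8, 6.7]
opening: 0.723
finger_force: 20.0
```

The grip is firm: the opening is 63.7 mm at 20 N. I'll lift, then refine the stage's pose from the clear first top image.

```bash
python3 -m jog '[[[0,0,-0.004,0,0,0],[0,0,-0.008,0,0,0],[0,0,-0.015,0,0,0],[0,0,-0.03,0,0,0],[0,0,-0.03,0,0,0],[0,0,0,0,0,0]]]'
python3 - <<'E'
from edges import *
p,r=cur(); print(p,yawof(r))
K=6; s=np.load('top0.npy',allow_pickle=True).item()
m=cv2.imread('pics/m_stage.png',0)>0; x0,y0=438,160
toi=lambda c,r_:((c+.5)/K-.5+x0,(r_+.5)/K-.5+y0)
H,W=m.shape; rows=np.where(m.any(1))[0]; cols=np.where(m.any(0))[0]
top=[];bot=[]
for c in range(cols[0]+18,cols[-1]-18):
    q=np.where(m[:,c])[0]; top.append(toi(c,q[0])); bot.append(toi(c,q[-1]))
for nm,q in(('far',top),('near',bot)): 
    for z in(.03,.036): a,c=lineang(ray(s,q,z)[:,:2]); print(nm,z,a,np.round(c,4))
# side edges: extreme left / right of top bar and of bottom bar
sl=[slice(rows[0]+15,rows[0]+45),slice(rows[-1]-45,rows[-1]-15)]
for sd,ix in(('L',0),('R',-1)):
    q=[toi(np.where(m[r_])[0][ix],r_) for S in sl for r_ in range(S.start,S.stop)]
    q=[t for t in q]; w=ray(s,q,.036)[:,:2]; a,c=lineang(w); print(sd,a,np.round(c,4), w[:30].mean(0).round(4), w[30:].mean(0).round(4))
# notch (middle) sides
mid=slice((rows[0]+rows[-1])//2-30,(rows[0]+rows[-1])//2+30)
for sd,ix in(('nL',0),('nR',-1)):
    w=ray(s,[toi(np.where(m[r_])[0][ix],r_) for r_ in range(mid.start,mid.stop)],.03)[:,:2]; a,c=lineang(w); print(sd,a,np.round(c,4))
# tile in hand
S=snap('top'); np.save('top5.npy',S,allow_pickle=True)
E
```

```text
clock: 33.15
tool_pos: [0.6037, -0.0151, 0.1135]
eef_rot: [0.998, -0.063, 0.003, -0.001]
contact_force: [0.2, 0.3, -1.1]
opening: 0.721
finger_force: 20.0
[ 0.60367822 -0.01508008  0.11351247] -7.196829881849959
far 0.03 82.358406 [ 0.5603 -0.4096]
far 0.036 82.35827 [ 0.5593 -0.4079]
near 0.03 82.57231 [ 0.4709 -0.405 ]
near 0.036 82.57224 [ 0.4703 -0.4032]
L -6.6339927 [ 0.5233 -0.3633] [ 0.5481 -0.3668] [ 0.4815 -0.3605]
R -7.7355056 [ 0.5063 -0.4449] [ 0.5488 -0.4485] [ 0.4821 -0.4372]
nL -8.29069 [ 0.5143 -0.369 ]
nR -8.308331 [ 0.5161 -0.4321]
```

```bash
python3 - <<'E'
from h import *
S=np.load('top5.npy',allow_pickle=True).item(); p,r=cur(); u=np.array([np.cos(np.radians(-7.2)),np.sin(np.radians(-7.2)),0]); v=np.array([-u[1],u[0],0])
zt=p[2]+.0172+.006; c=np.array([p[0],p[1],zt])
Q=proj(S,[c-.036*u+.032*v,c-.036*u-.032*v,c+.036*u-.032*v,c+.036*u+.032*v]); print(Q.round(1))
x,y=Q.mean(0).round().astype(int); print(x,y); print(S['frame'][y+4:y+20,x-15:x+16,2])
plan((p,r),[(.53,-.25,.1,-7.4),(.5152,-.4044,.1,-7.5)],step=.045)
E
```

```text
[[325.1 157.4]
 [346.4 160.2]
 [349.4 136.8]
 [328.3 134. ]]
337 147
[[45 47 43 44 44 44 43 43 43 40 37 36 35 33 33 35 37 36 31 35 34 33 33 32
  32 33 32 34 33 32 34]
 [46 46 42 43 45 44 42 38 37 38 35 37 34 37 33 35 33 35 36 34 34 32 34 31
  32 32 33 31 32 33 35]
 [49 43 41 42 46 42 41 39 39 39 37 34 34 38 36 33 32 34 36 33 34 34 35 35
  31 34 34 32 30 33 35]
 [49 41 43 41 43 40 35 37 37 36 34 37 38 36 32 35 31 37 33 34 32 35 34 34
  35 34 33 34 33 32 32]
 [43 43 45 42 43 39 41 42 40 39 37 39 42 39 36 30 32 32 32 34 34 33 34 34
  31 34 33 36 33 37 33]
 [42 43 41 39 44 44 44 42 39 40 41 43 44 35 32 29 33 34 35 32 35 31 34 32
  34 33 31 32 33 34 32]
 [38 39 41 35 42 44 45 44 37 42 45 41 45 36 29 33 30 33 30 33 36 36 36 29
  34 34 32 33 33 35 34]
 [42 41 38 38 44 48 47 46 41 47 47 46 46 36 27 30 29 34 33 37 32 33 33 33
  33 31 35 36 31 30 33]
 [44 46 37 42 46 48 47 44 43 43 46 49 48 37 31 29 28 32 36 32 35 35 34 35
  33 35 33 30 34 34 34]
 [48 45 40 44 48 49 47 44 45 48 47 48 45 34 32 32 35 32 34 33 33 35 38 34
  36 35 32 36 33 34 34]
 [47 46 35 48 49 52 52 46 46 46 51 51 46 34 33 32 3
[... 217 characters left out ...]
2
  31 32 32 33 31 31 32]
 [50 46 35 50 54 52 50 42 47 51 53 55 47 34 34 33 30 31 30 35 34 33 32 33
  33 33 33 32 34 34 34]
 [53 44 39 50 52 52 52 45 47 52 54 54 41 35 35 31 27 29 31 31 34 31 36 36
  34 34 31 34 33 34 31]
 [51 45 39 50 50 53 52 43 49 51 53 52 42 34 32 32 29 29 31 34 37 31 32 34
  34 35 34 36 33 32 42]]
10
[-0.0071,0.0404,0.0019,-0.001,-0.003,0.001],
[-0.007,0.0404,0.002,-0.0,0.0,0.0],
[-0.007,0.0404,0.0019,-0.0,0.0,0.001],
[-0.007,0.0404,0.002,-0.0,0.0,0.0],
[-0.007,0.0404,0.002,-0.0,0.0,0.001],
[-0.0069,0.0404,0.0019,-0.0,0.0,0.001],
[0.0013,0.0387,-0.0,-0.0,0.0,0.0],
[0.0013,0.0388,-0.0,-0.0,0.0,0.001],
[0.0013,0.0387,-0.0,-0.0,0.0,-0.0],
[0.0014,0.0388,-0.0,-0.0,0.0,0.0],
```

```bash
python3 -m jog '[[[-0.003,0.02,0.002,0,0,0],[-0.007,0.04,0.002,0,0,0.001],[-0.007,0.04,0.002,0,0,0],[-0.007,0.04,0.002,0,0,0.001],[-0.007,0.04,0.002,0,0,0],[-0.007,0.04,0.002,0,0,0.001],[-0.004,0.04,0.001,0,0,0.001],[0.001,0.039,0,0,0,0],[0.001,0.039,0,0,0,0],[0.001,0.039,0,0,0,0.001],[0.001,0.02,0,0,0,0]]]'
python3 -m jog '[[[0,0,0,0,0,0],[0,0,0,0,0,0]]]'
python3 - <<'E'
from h import *
p,r=cur(); print(p,yawof(r),r.as_matrix()[:,2].round(4),get_state()['q'].round(2))
plan((p,r),[(.5152,-.4044,.04,-7.5)],step=.04)
L=[]
zt=p[2]+.0172; u=np.array([np.cos(np.radians(-7.5)),np.sin(np.radians(-7.5)),0]); v=np.array([-u[1],u[0],0]); c=np.array([p[0],p[1],zt])
for n in('top','scene'):
    s=snap(n); np.save(n+'6.npy',s,allow_pickle=True)
    q=proj(s,c)[0].round().astype(int); print(n,q, proj(s,[c+a*.036*u+b*.032*v+np.array([0,0,k*.006]) for k in(1,-1) for a in(1,-1) for b in(1,-1)]).round(1).tolist())
    f=cv2.cvtColor(s['frame'],cv2.COLOR_RGB2BGR)[q[1]-40:q[1]+40,q[0]-40:q[0]+40]; L.append(cv2.resize(f,(400,400),interpolation=2))
cv2.imwrite('pics/s6.png',np.hstack(L))
E
```

```text
clock: 34.58
tool_pos: [0.5098, -0.408, 0.0961]
eef_rot: [0.998, -0.068, -0.001, 0.0]
contact_force: [0.1, 0.1, -1.8]
opening: 0.722
finger_force: 20.0
clock: 34.83
tool_pos: [0.5134, -0.4019, 0.0968]
eef_rot: [0.998, -0.065, -0.0, -0.002]
contact_force: [0.7, -0.3, -1.6]
opening: 0.722
finger_force: 20.0
[ 0.51342801 -0.40193673  0.09681697] -7.4040406193933626 [-3.0e-04  3.3e-03 -1.0e+00] [ 0.53  0.91  0.12  1.59 -0.16  0.66 -0.97]
2
[0.0011,0.0012,0.0284,-0.003,0.001,0.001],
[0.001,0.0011,0.0284,-0.0,-0.0,0.001],
top [464 179] [[455.7, 165.2], [476.6, 168.1], [453.1, 188.5], [474.1, 191.5], [454.6, 165.8], [475.3, 168.7], [452.0, 189.0], [472.9, 191.9]]
scene [395 122] [[382.0, 118.0], [396.7, 111.9], [394.4, 130.2], [409.3, 123.8], [381.6, 120.6], [396.2, 114.5], [393.9, 132.8], [408.7, 126.4]]
```

View pics/s6.png

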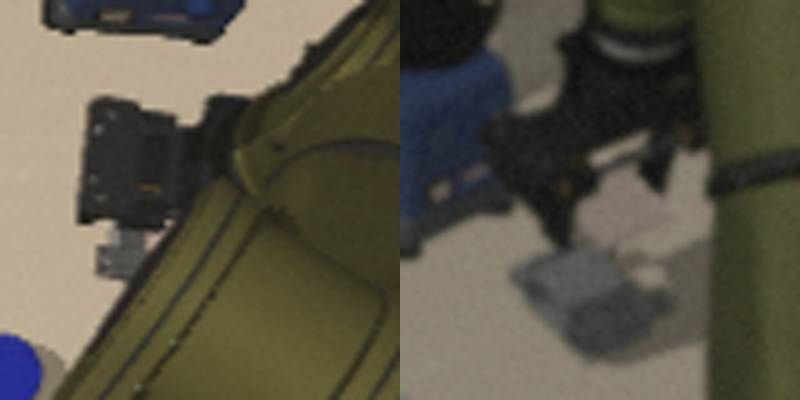

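The scene crop shows the tile held level above the stage, its near right corner at px (409.4,124.4) against a prediction of (409.3,123.8). It is centred in the hand, so I'll lower it.

```bash
python3 -m jog '[[[0.001,0.0012,0.028,-0.003,0.001,0.001],[0.001,0.0012,0.028,0,0,0.001],[0,0,0,0,0,0],[0,0,0,0,0,0]]]'
python3 - <<'E'
from h import *
p,r=cur(); print(p,yawof(r),r.as_matrix()[:,2].round(4))
plan((p,r),[(.5152,-.4044,.028,-7.5)],step=.04)
E
```

```text
clock: 35.42
tool_pos: [0.5156, -0.4068, 0.0424]
eef_rot: [0.998, -0.066, 0.001, 0.002]
contact_force: [-0.3, 0.0, -1.5]
opening: 0.723
finger_force: 20.0
[ 0.51556339 -0.40682666  0.04240317] -7.579045079486932 [ 0.0019 -0.0032 -1.    ]
1
[-0.0007,-0.0024,0.0144,0.003,-0.002,-0.001],
```

```bash
python3 -m jog '[[[-0.0004,-0.002,0.007,0.003,-0.002,0],[0,0,0.006,0,0,0],[0,0,0,0,0,0],[0,0,0,0,0,0]]]'
python3 - <<'E'
from h import *
p,r=cur(); print(p,yawof(r),r.as_matrix()[:,2].round(4))
plan((p,r),[(.5152,-.4044,.028,-7.5)],step=.04)
E
```

```text
clock: 35.92
tool_pos: [0.5146, -0.4053, 0.0285]
eef_rot: [0.998, -0.067, -0.0, -0.0]
contact_force: [0.2, -0.2, -1.2]
opening: 0.725
finger_force: 20.0
[ 0.51459254 -0.40528257  0.02854635] -7.639850332907444 [-7.e-04  4.e-04 -1.e+00]
1
[0.0005,-0.001,0.0005,-0.0,0.001,-0.002],
```

```bash
python3 -m jog '[[[0.0005,-0.0007,0.002,0,0,0],[0,0,0.002,0,0,0],[0,0,0,0,0,0]]]'
python3 -m jog '[[[0,0,0.0015,0,0,0],[0,0,0.001,0,0,0],[0,0,0,0,0,0]]]'
python3 -m jog '[[[0,0,0.001,0,0,0],[0,0,0.001,0,0,0],[0,0,0,0,0,0]]]'
python3 -m jog '[[[0,0,0.001,0,0,0],[0,0,0,0,0,0]]]'
```

```text
clock: 36.3
tool_pos: [0.5151, -0.4044, 0.0243]
eef_rot: [0.998, -0.067, -0.001, -0.0]
contact_force: [-0.2, -1.1, -1.1]
opening: 0.722
finger_force: 20.0
clock: 36.67
tool_pos: [0.5151, -0.4045, 0.0219]
eef_rot: [0.998, -0.067, -0.0, -0.0]
contact_force: [0.3, -0.2, -2.1]
opening: 0.723
finger_force: 20.0
clock: 37.05
tool_pos: [0.5151, -0.4046, 0.0199]
eef_rot: [0.998, -0.067, -0.0, -0.0]
contact_force: [-0.6, -0.1, -1.9]
opening: 0.722
finger_force: 20.0
clock: 37.3
tool_pos: [0.5152, -0.4046, 0.019]
eef_rot: [0.998, -0.067, -0.0, -0.0]
contact_force: [0.5, -0.5, -1.6]
opening: 0.718
finger_force: 20.0
```

```bash
python3 -m jog '[[[0,0,0.001,0,0,0],[0,0,0,0,0,0]]]'
python3 -m jog '[[[0,0,0.001,0,0,0],[0,0,0,0,0,0]]]'
python3 -m jog '[[[0,0,0.001,0,0,0],[0,0,0,0,0,0]]]'
```

```text
clock: 37.55
tool_pos: [0.5152, -0.4046, 0.0189]
eef_rot: [0.998, -0.067, -0.0, -0.0]
contact_force: [-1.5, 1.1, 6.4]
opening: 0.724
finger_force: 20.0
clock: 37.8
tool_pos: [0.5153, -0.4046, 0.0188]
eef_rot: [0.998, -0.067, -0.0, -0.0]
contact_force: [-3.1, 3.1, 12.0]
opening: 0.723
finger_force: 20.0
clock: 38.05
tool_pos: [0.5153, -0.4046, 0.0188]
eef_rot: [0.998, -0.067, -0.0, -0.0]
contact_force: [-4.2, 3.6, 17.7]
opening: 0.724
finger_force: 20.0
```

Contact came at z = 0.0189, which matches the deck height. I'll ease off, open, rise and check.

```bash
python3 -m jog '[[[0,0,-0.0015,0,0,0],[0,0,-0.001,0,0,0],[0,0,0,0,0,0]]]'
python3 -m jog '[[[0,0,0,0,0,0],[0,0,0,0,0,0],[0,0,0,0,0,0]]]' 0.082 20
python3 -m jog '[[[0,0,-0.01,0,0,0],[0,0,-0.03,0,0,0],[0,0,-0.05,0,0,0],[0,0,-0.05,0,0,0],[-0.03,-0.05,0,0,0,0],[-0.01,-0.06,0,0,0,0],[0,-0.06,0,0,0,0],[0,-0.06,0,0,0,0],[0,-0.06,0,0,0,0],[0,0,0,0,0,0]]]'
python3 - <<'E'
from h import *
s=snap('top'); K=6; x0,y0,x1,y1=438,155,486,205
u=cv2.resize(s['frame'][y0:y1,x0:x1].astype(np.float32),None,fx=K,fy=K,interpolation=2); m=(u[...,0]>205).astype(np.uint8)
c=max(cv2.findContours(m,0,1)[0],key=cv2.contourArea); q=(cv2.boxPoints(cv2.minAreaRect(c))+.5)/K-.5+np.array([x0,y0]); w=ray(s,q,.042)[:,:2]; e=np.roll(w,-1,0)-w
d=w.mean(0)-[.5152,-.4043]; a=np.radians(-7.5); print('tile',w.mean(0),'len',np.linalg.norm(e,axis=1)[:2],'ang',np.degrees(np.arctan2(e[:,1],e[:,0]))[:2],'off',d@[np.cos(a),np.sin(a)],d@[-np.sin(a),np.cos(a)])
f0=np.load('top0.npy',allow_pickle=True).item()['frame']
for nm,(a,b,c_,d_),fn in [('cap',(410,200,440,230),lambda f:f[...,2].astype(int)>f[...,0].astype(int)+40),('fit',(355,193,385,212),lambda f:f[...,0]<60),('bot',(160,150,192,182),lambda f:f[...,2].astype(int)>f[...,0].astype(int)+40)]:
    print(nm,[np.argwhere(fn(f[b:d_,a:c_])).mean(0).round(1) for f in(f0,s['frame'])])
E
```

```text
clock: 38.42
tool_pos: [0.5153, -0.4046, 0.0189]
eef_rot: [0.998, -0.067, -0.0, -0.0]
contact_force: [-1.2, 0.7, 6.3]
opening: 0.722
finger_force: 20.0
clock: 38.8
tool_pos: [0.5152, -0.4044, 0.0181]
eef_rot: [0.998, -0.067, -0.0, -0.0]
contact_force: [-0.2, -0.1, -0.4]
opening: 0.931
finger_force: 0.0
clock: 40.05
tool_pos: [0.5154, -0.1049, 0.159]
eef_rot: [0.998, -0.061, -0.0, -0.002]
contact_force: [-0.3, -0.6, -0.3]
opening: 0.934
finger_force: 0.0
tile [ 0.5279937  -0.40420149] len [0.04681874 0.06551609] ang [ -8.87159115 -97.32048613] off 0.01267138805570153 0.0017675841964471632
cap [array([13.1, 13.9]), array([13.2, 13.8])]
fit [array([ 9.5, 14.3]), array([ 7.4, 24.4])]
bot [array([12.1, 12.7]), array([12.1, 12.7])]
```

```bash
python3 -m jog '[[[0,-0.05,0,0,0,0],[0,-0.06,0,0,0,0],[0,-0.06,0,0,0,0],[0,0,0,0,0,0]]]'
python3 - <<'E'
from h import *
s=snap('top'); K=6; x0,y0,x1,y1=438,155,486,205
f0=np.load('top0.npy',allow_pickle=True).item()['frame']
print(s['frame'][164:202,462,0],s['frame'][180,440:484,0],f0[164:202,462,0])
print(s['frame'][194,440:484,0])
a=s['frame'][195:212,355:385,0]; b=f0[195:212,355:385,0]; print('fit',np.argwhere(b<60).mean(0),np.argwhere(a<60).mean(0),len(np.argwhere(b<60)),len(np.argwhere(a<60)))
box=(205,170,262,262); u=cv2.resize(s['frame'][box[1]:box[3],box[0]:box[2]].astype(np.float32),None,fx=K,fy=K,interpolation=2)
m=(u[...,0]<75).astype(np.uint8); m[int(50*K):]=0
c=max(cv2.findContours(m,0,1)[0],key=cv2.contourArea); q=(cv2.boxPoints(cv2.minAreaRect(c))+.5)/K-.5+np.array(box[:2]); print(ray(s,q,.071).round(3).tolist())
E
```

```text
clock: 40.6
tool_pos: [0.5377, 0.0617, 0.1588]
eef_rot: [0.998, -0.063, 0.0, -0.002]
contact_force: [0.1, -0.3, -0.1]
opening: 0.932
finger_force: 0.0
[196 195 197 197 172 137 107 237 240 241 241 240 240 240 241 241 240 241
 241 240 197 192 189 191 189 191 192 190 185 125  92  96  72 135 141 139
 140 143] [195 193 195 196 196 196 153 176 232 240 240 240 240 241 241 240 240 240
 240 241 240 241 240 240 240 241 240 240 200 150 138 140 137 138 138 137
 138 137 181 194 193 193 195 194] [182 182 182 182 154 124  70 116 120 121 126 123 118 119 115 116 114 114
 117 114 115 108  82  86  83  84  81  87  88  88  82  87  69 124 129 128
 128 126]
[140 143 140 122 107  98  78  80  71  76  84  90 105 100  97  95  95  94
 116 103  94  94  92  89  98 100 101  74  98 125 135 140 141 137 138 139
 140 141 136 139 139 138 140 140]
fit [ 7.5        14.34090909] [ 7.47191011 14.30337079] 88 89
[[0.496, 0.348, 0.071], [0.503, 0.326, 0.071], [0.393, 0.287, 0.071], [0.385, 0.309, 0.071]]
```

```bash
python3 - <<'E'
from h import *
s=snap('top'); K=6; x0,y0,x1,y1=445,167,474,197
u=cv2.resize(s['frame'][y0:y1,x0:x1].astype(np.float32),None,fx=K,fy=K,interpolation=2)
m=((u[...,0]>160)).astype(np.uint8); m=cv2.morphologyEx(m,cv2.MORPH_OPEN,np.ones((25,25)))
c=max(cv2.findContours(m,0,1)[0],key=cv2.contourArea); q=(cv2.boxPoints(cv2.minAreaRect(c))+.5)/K-.5+np.array([x0,y0]); w=ray(s,q,.042)[:,:2]; e=np.roll(w,-1,0)-w
d=w.mean(0)-[.5152,-.4043]; a=np.radians(-7.5); print('tile',w.mean(0),'len',np.linalg.norm(e,axis=1)[:2],'ang',np.degrees(np.arctan2(e[:,1],e[:,0]))[:2],'off',d@[np.cos(a),np.sin(a)],d@[-np.sin(a),np.cos(a)])
E
```

```text
tile [ 0.51653302 -0.40239223] len [0.07291375 0.07032559] ang [ -5.22158625 -93.5957278 ] off 0.001072603360500421 0.002065443767608739
```

```bash
python3 -c "
from plant import *
print(finish_job())"
```

```text
the job is handed in; nothing more can be done
None
```

The job is handed in at about 41 s of the 72 s limit, with no verdict returned: by my last measurements the tile is flat in the stage's recess, about 1–2 mm off centre, the lifter stands on the bench near where it started, and the cap, fitting and bottle have not moved.

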